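# Change the filter cassettes in the cellar climate unit

### The arm

A 6-joint arm with a two-finger parallel gripper is mounted at the origin on the work surface. World frame = base frame: x ahead of the robot, y to its left, z up, the work surface at z = 0. Lengths are in m, angles in degrees, forces in N, time in s.
With the tool pointing down it reaches from about 0.375 to 0.925 m from the base axis. Payload 5.7 kg.
Tool frame: the origin (TCP) lies midway between the tips of the shut fingers; the grasp point (between the pads) lies 19 mm behind it (ctrl.hold_point_z is the x of the grasp point in the tool frame, in m); x points along the fingers, y is the direction in which the jaws open and shut, and the axes are right-handed (so a half turn about x gives the same grasp; the last joint's range is limited). The gripper opens to 85 mm and grips with 20 to 120 N. Pads are 22 mm wide; open, the fingers measure 114 mm over their backs; the gripper's body (76 mm by 85 mm) begins 54 mm behind the grasp point. The pads swing forward as they close: fully open they stand 13 mm farther back than shut.
Start: joints at [-6.595, 20.558, 86.54, -0, 72.909, -6.595], TCP at [0.6, -0, 0.231] pointing down, gripper open.
Joint ranges: [-170.27, 170.27], [-57.76, 135], [12.27, 136.19], [-55.21, 235.2], [11.17, 155.16], [-170.74, 170.74]. Speed limits (degrees/s): [136.94, 136.94, 180, 180, 180, 180].

### API

Orientations are given as a 3x3 rotation matrix whose columns are the frame's x, y, z axes.
In Python, from cell import get_obs, get_image, camera_model, order, ctrl gives the robot as it stands.
- The arm moves only by the shell command python3 -m pendant 'ROWS'. ROWS is a JSON object of lists of equal length, an entry for each row: "fingers": the gripper's target within -1 to 1 (shut at 1, half-way at 0, fully open at -1); "translation": the shift along the tool's x, y, z in mm, a list of three; "dr": the turn, a rotation vector about the tool's x, y, z in rad, a list of three. A call has exactly 8 rows; each row is the pose to reach, as a shift and turn from the pose commanded when the call began, along the tool's axes at that moment; what a row does not reach only later rows make up. A row lasts 1/12 s, in which the tool goes at most 41.7 mm and 7.16 degrees, less where a joint would pass 70% of its speed; a pose out of reach is approached as far as the arm can. A call with a gripper value outside its range is refused whole. The fingers move at their own pace and stop on an object; the grip force is fixed at half the most. Time passes only in rows, so rows that repeat a pose let the fingers close, or fill a call up. It gives the time, the measured TCP pose, the force and the opening at its end, in the units of the state.
- get_obs(): the state, without advancing time (a new reading comes with each control period).
- get_image(name): name is "scene" or "side" or "wrist"; returns the picture (400x640x3 uint8, red, green, blue); there is no depth.
- camera_model(name): a dict with "fx", "fy", "cx", "cy" (pixels), "R" (3x3) and "t" (3): a world point X has camera coordinates R X + t. Camera axes: x right, y down, z forward; pixel columns grow to the right and rows downward; lengths in m; the calibration is good to about 2 mm. A picture is of the moment at which its call begins: read the wrist's pose just before it. camera_model takes no time and is no camera call; for the wrist camera it gives the pose at the moment of the call.
- order.close_job(): hands the job in, once; it reports no verdict.
The state is a dict: "t": time; "qpos": joint angles; "qvel": joint speeds; "tau": joint torques, N m; "ee_pos": TCP position; "tool_rot": TCP orientation; "wrist_force": force on the tool from outside, world axes, zero at the start; "ft_torque": the same for the moment, N m; "grip_width": finger opening in m.
Only numpy, scipy, OpenCV 4.12 (cv2) and the standard library are available. Lean on these libraries where they do the work, as an engineer would, in place of code of your own. Each camera call takes 0.05 s, during which the arm holds its last target. There are 200 camera calls.

### The job

Change the filters in the cellar climate unit: press the red lever fully down so that the clear lid stays raised, take every spent brown cassette out and lay it flat, rib up, in the green tray, and fit every fresh white cassette into a bay of its own, tongue hooked under the yellow lip and then turned down until it lies flat and fully home (a bay may stay empty). When all are in, and not before, pull the lever up again so that the lid shuts, and leave the cork, notebook, screwdriver, glasses and bottle where they are.

Things in the scene. Friction and masses are not known exactly. Their poses are not given: they have to be found in the camera images.
- fresh1: Fresh filter cassette (2 or 3 are present): white frame, blue rib, black faces, lying rib up on the bar. 118 mm long in x: body 100 x 60 x 18 high (x -41 to 59), and at the -x end a flat tongue 18 long, 50 wide, 6 thick, flush with the underside. On top a grip rib 46 long (x -14 to 32), 14 wide in y, from 18 to 44 mm high: grip it across. Origin: underside, mid-length; z up. 180 g.
- fresh2: Another fresh cassette, exactly as fresh1 (may be absent).
- fresh3: Another fresh cassette, exactly as fresh1 (may be absent).
- spent1: Spent cassette (2 or 3 are present): terracotta-brown frame, black rib; shape, size, origin and axes as fresh1. If present it starts seated in bay1.
- spent2: Spent cassette (2 or 3 are present): terracotta-brown frame, black rib; shape, size, origin and axes as fresh1. If present it starts seated in bay2.
- spent3: Spent cassette (2 or 3 are present): terracotta-brown frame, black rib; shape, size, origin and axes as fresh1. If present it starts seated in bay3.
- unit: Climate unit: grey box 181 (x) x 290 (y) mm, 10 mm walls with tops 92 mm above the bar, fixed, turned a few degrees. Origin on the bar; front face (towards the robot) at x = -71, rear face at x = 110. Closed on top by a clear framed lid. Inside, on a floor 30 mm above the bar, three bays side by side for cassettes.
- bay1 (a point): Bay 1, the leftmost (y = +74 in the unit): point on the bay floor where a seated cassette's origin lies; axes as the unit's: tongue to -x, rib up. Front wall face at x = -61 mm; from it a yellow lip overhangs to x = -50, underside 14, top 19 above the floor: the tongue goes under it. At the tail a stop 8 mm high, face at x = 61. Side guides 10 high, 67 apart. Rear wall face at x = 100.
- bay2 (a point): Bay 2, the middle one (y = 0 in the unit), built as bay1. A cassette does not fit in flat from above: hold it tail up by 15 to 20 degrees, slide the tongue under the lip up to the wall, then turn the tail down until it lies flat in front of the stop.
- bay3 (a point): Bay 3, the rightmost (y = -74 in the unit), built as bay1. To take a cassette out, turn its tail up about the tongue by 15 to 20 degrees, then draw it back from under the lip and lift.
- lever (a joint): Lid lever on the unit's right (-y) side, linked to the lid: 0 = up, lid shut (start); 0.75 rad = fully down, lid raised. Pressing takes about 6 N; it stays down. To shut, pull it up: past half way the lid falls shut. Pivot at x 30, y -205, z 75 mm in the unit; the arm points to the robot, 0.45 rad above level at 0, 0.30 below at 0.75.
- lever_grip (a point): Middle of the lever's red handle, a bar 50 mm long (along the arm), 16 wide, 16 high, centred 105 mm from the pivot; 52 mm clear of the unit's side wall. About 121 mm above the bar when up, 44 when down.
- lid (a joint): Clear lid, hinged along the unit's rear upper edge (x = 110, z = 92 mm in the unit), 187 deep, 288 wide: 0 = shut, 1.9 rad = fully raised, leaning back past upright (2.53 times the lever's angle).
- tray: Green return tray: open box fixed on the bar right of the unit, outside 240 (x) x 150 (y) x 28 mm high, walls and floor 5. Origin under its middle. Three cassettes fit side by side, each lying along the tray's y, at x = -75, 0 and 75.
- cork: A loose wine cork 45 mm long and 22 mm across lying on the bar; origin under its middle. To be left alone.
- notebook: A blue closed notebook 150 x 100 x 12 mm lying on the bar near the robot; origin under its middle. To be left alone.
- driver: A screwdriver 170 mm long lying on the bar; origin under its middle. To be left alone.
- glass1: A stemmed tasting glass 165 mm tall, 68 mm foot, standing; origin at the centre of its foot, z up. To be left alone.
- glass2: A second such tasting glass. To be left alone.
- bottle: A green wine bottle 300 mm tall, 74 mm across, standing; origin under its foot, z up. To be left alone.
Things that resemble listed ones, but are neither listed nor needed, are in the scene too. Leave any purple look-alike of the fresh2 alone.

How it is judged (in metres and radians):
On the way, in this order (a step that is already met when the one before it is completed fails the run):
1. the lever is pressed fully down and the lid stays raised (lever above 0.65 rad) (value of joint lever above 0.65 rad and value of joint lid above 1.6 rad), for 0.3 s.
2. with the lid still raised, every spent cassette lies in the tray and every fresh one is hooked and flat in a bay (value of joint lid above 1.4 rad and x of spent1 in the frame of tray between -0.115 and 0.115 m and y of spent1 in the frame of tray between -0.075 and 0.075 m and z of spent1 in the frame of tray between 0 and 0.05 m and angle between each of spent1, spent2, spent3's own z axis and vertical below 0.3 rad and x of spent2 in the frame of tray between -0.115 and 0.115 m and y of spent2 in the frame of tray between -0.075 and 0.075 m and z of spent2 in the frame of tray between 0 and 0.05 m and x of spent3 in the frame of tray between -0.115 and 0.115 m and y of spent3 in the frame of tray between -0.075 and 0.075 m and z of spent3 in the frame of tray between 0 and 0.05 m and angle between each of fresh1, fresh2, fresh3's own z axis and vertical below 0.05 rad and ((x of fresh1 in the frame of bay1 between -0.005 and 0.005 m and y of fresh1 in the frame of bay1 between -0.008 and 0.008 m and z of fresh1 in the frame of bay1 between -0.004 and 0.004 m) or (x of fresh1 in the frame of bay2 between -0.005 and 0.005 m and y of fresh1 in the frame of bay2 between -0.008 and 0.008 m and z of fresh1 in the frame of bay2 between -0.004 and 0.004 m) or (x of fresh1 in the frame of bay3 between -0.005 and 0.005 m and y of fresh1 in the frame of bay3 between -0.008 and 0.008 m and z of fresh1 in the frame of bay3 between -0.004 and 0.004 m)) and ((x of fresh2 in the frame of bay1 between -0.005 and 0.005 m and y of fresh2 in the frame of bay1 between -0.008 and 0.008 m and z of fresh2 in the frame of bay1 between -0.004 and 0.004 m) or (x of fresh2 in the frame of bay2 between -0.005 and 0.005 m and y of fresh2 in the frame of bay2 between -0.008 and 0.008 m and z of fresh2 in the frame of bay2 between -0.004 and 0.004 m) or (x of fresh2 in the frame of bay3 between -0.005 and 0.005 m and y of fresh2 in the frame of bay3 between -0.008 and 0.008 m and z of fresh2 in the frame of bay3 between -0.004 and 0.004 m)) and ((x of fresh3 in the frame of bay1 between -0.005 and 0.005 m and y of fresh3 in the frame of bay1 between -0.008 and 0.008 m and z of fresh3 in the frame of bay1 between -0.004 and 0.004 m) or (x of fresh3 in the frame of bay2 between -0.005 and 0.005 m and y of fresh3 in the frame of bay2 between -0.008 and 0.008 m and z of fresh3 in the frame of bay2 between -0.004 and 0.004 m) or (x of fresh3 in the frame of bay3 between -0.005 and 0.005 m and y of fresh3 in the frame of bay3 between -0.008 and 0.008 m and z of fresh3 in the frame of bay3 between -0.004 and 0.004 m))), for 0.3 s.
At the end, for the whole second after the job is handed in: Lid shut (under 0.04 rad), lever up (under 0.03); each fresh cassette in a bay, tongue under the lip, within 5 mm along, 8 across, 4 in height of the bay point, tilt under 0.05; each spent one rib up in the tray (origin over it, under 50 mm above its underside, tilt under 0.3); all at rest (value of joint lid below 0.04 rad and value of joint lever below 0.03 rad and x of spent1 in the frame of tray between -0.115 and 0.115 m and y of spent1 in the frame of tray between -0.075 and 0.075 m and z of spent1 in the frame of tray between 0 and 0.05 m and angle between each of spent1, spent2, spent3's own z axis and vertical below 0.3 rad and x of spent2 in the frame of tray between -0.115 and 0.115 m and y of spent2 in the frame of tray between -0.075 and 0.075 m and z of spent2 in the frame of tray between 0 and 0.05 m and x of spent3 in the frame of tray between -0.115 and 0.115 m and y of spent3 in the frame of tray between -0.075 and 0.075 m and z of spent3 in the frame of tray between 0 and 0.05 m and angle between each of fresh1, fresh2, fresh3's own z axis and vertical below 0.05 rad and ((x of fresh1 in the frame of bay1 between -0.005 and 0.005 m and y of fresh1 in the frame of bay1 between -0.008 and 0.008 m and z of fresh1 in the frame of bay1 between -0.004 and 0.004 m) or (x of fresh1 in the frame of bay2 between -0.005 and 0.005 m and y of fresh1 in the frame of bay2 between -0.008 and 0.008 m and z of fresh1 in the frame of bay2 between -0.004 and 0.004 m) or (x of fresh1 in the frame of bay3 between -0.005 and 0.005 m and y of fresh1 in the frame of bay3 between -0.008 and 0.008 m and z of fresh1 in the frame of bay3 between -0.004 and 0.004 m)) and ((x of fresh2 in the frame of bay1 between -0.005 and 0.005 m and y of fresh2 in the frame of bay1 between -0.008 and 0.008 m and z of fresh2 in the frame of bay1 between -0.004 and 0.004 m) or (x of fresh2 in the frame of bay2 between -0.005 and 0.005 m and y of fresh2 in the frame of bay2 between -0.008 and 0.008 m and z of fresh2 in the frame of bay2 between -0.004 and 0.004 m) or (x of fresh2 in the frame of bay3 between -0.005 and 0.005 m and y of fresh2 in the frame of bay3 between -0.008 and 0.008 m and z of fresh2 in the frame of bay3 between -0.004 and 0.004 m)) and ((x of fresh3 in the frame of bay1 between -0.005 and 0.005 m and y of fresh3 in the frame of bay1 between -0.008 and 0.008 m and z of fresh3 in the frame of bay1 between -0.004 and 0.004 m) or (x of fresh3 in the frame of bay2 between -0.005 and 0.005 m and y of fresh3 in the frame of bay2 between -0.008 and 0.008 m and z of fresh3 in the frame of bay2 between -0.004 and 0.004 m) or (x of fresh3 in the frame of bay3 between -0.005 and 0.005 m and y of fresh3 in the frame of bay3 between -0.008 and 0.008 m and z of fresh3 in the frame of bay3 between -0.004 and 0.004 m)) and linear speed of each of fresh1, fresh2, fresh3, spent1, spent2, spent3 below 0.02 m/s); the robot touches nothing.
It fails at once if the cork, notebook or screwdriver is moved more than 40 mm (distance of any of cork, notebook, driver from where it was at the start of the episode above 0.04 m).
It fails at once if a glass or the bottle is moved more than 30 mm or tipped over (distance of any of glass1, glass2, bottle from where it was at the start of the episode above 0.03 m or angle between any of glass1, glass2, bottle's own z axis and vertical above 0.4 rad).
Of fresh1, fresh2, fresh3 only 2 to 3 are there at a start; the rules pass over those that are not, and their reading is None.
Of spent1, spent2, spent3 only 2 to 3 are there at a start; the rules pass over those that are not, and their reading is None.
At some moment in a run one of fresh1, fresh2, fresh3 may be knocked a few centimetres aside while the robot is not near it.
Once in a run the grip may slacken for a moment while it holds something.
It also fails if it takes over 210 s, if anything falls off the work surface, if the arm or the gripper's body presses on something with over 40 N, if the wrist force passes 120 N, or if a joint passes its speed limit or range.

## Working session

There is one attempt and no reset: what is moved stays moved. The work goes in short steps, Python scripts to look and compute and a shell command to move; the robot and the scene stay as the last step left them, time stands still between calls to the robot, and variables do not carry over. Pictures are saved under pics/ and viewed, about 12 in all and at most 16, crops included, and the job is handed in when it is done.

```bash
mkdir -p pics; ls; python3 - <<'E'
from cell import *
import cv2
o=get_obs();print(o)
for n in("scene","side","wrist"):
    m=camera_model(n);print(n,m)
    cv2.imwrite(f"pics/{n}0.png",get_image(n)[:,:,::-1])
print(ctrl.hold_point_z)
E
```

```text
pics
{'t': 0.0, 'qpos': array([-6.59502135e+00,  2.05987281e+01,  8.65994405e+01,  5.16514971e-04,
        7.29093290e+01, -6.59472451e+00]), 'qvel': array([-0.00563612, -0.10867207,  0.08842468,  0.00124468,  0.01967262,
        0.08940898]), 'tau': array([ 1.96551155e-03, -5.27614331e+01, -2.78626120e+01, -6.37880498e-05,
        1.32890840e-02, -2.81424428e-05]), 'ee_pos': array([5.99310359e-01, 7.23971324e-05, 2.30442348e-01]), 'tool_rot': array([[-1.86278056e-03,  9.99998265e-01, -8.04685042e-06],
       [ 2.24041231e-04, -7.62952380e-06, -9.99999975e-01],
       [-9.99998240e-01, -1.86278231e-03, -2.24026630e-04]]), 'wrist_force': array([-0.28549456,  1.20499751,  0.32686548]), 'ft_torque': array([ 0.01748844, -0.01551437, -0.01768146]), 'grip_width': 0.0851301726142077}
scene {'fx': 400.5194145316635, 'fy': 400.5194145316635, 'cx': 319.9107045528255, 'cy': 198.40536648564074, 'R': array([[-0.54081009,  0.84096058, -0.01759968],
       [ 0.67595336,  0.42205322, -0.60411766],
       [-0.50061113, -0.33860949, -0.79670076]]), 't': array([ 0.3071614 , -0.25967121,  1.51638381])}
side {'fx': 448.39063372604153, 'fy': 448.39063372604153, 'cx': 321.0548646749173, 'cy': 200.66246158160507, 'R': array([[ 0.71766438, -0.69622848, -0.01495824],
       [-0.53842442, -0.54112318, -0.64597589],
       [ 0.44165256,  0.47164776, -0.76321124]]), 't': array([-0.38709652,  0.29568544,  1.48543879])}
wrist {'fx': 294.2877122356555, 'fy': 294.2877122356555, 'cx': 317.9324262669174, 'cy': 200.96254637294538, 'R': array([[ 9.99995354e-01, -9.20944186e-04, -2.90580151e-03],
       [-2.05670415e-05, -9.55285908e-01,  2.95683671e-01],
       [-3.04817939e-03, -2.95682237e-01, -9.55281489e-01]]), 't': array([-0.59836407, -0.0389873 ,  0.37908435])}
-0.0187
```

View pics/scene0.png

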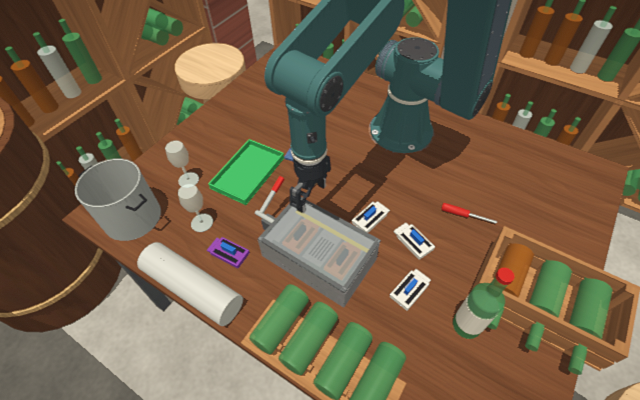

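View pics/side0.png

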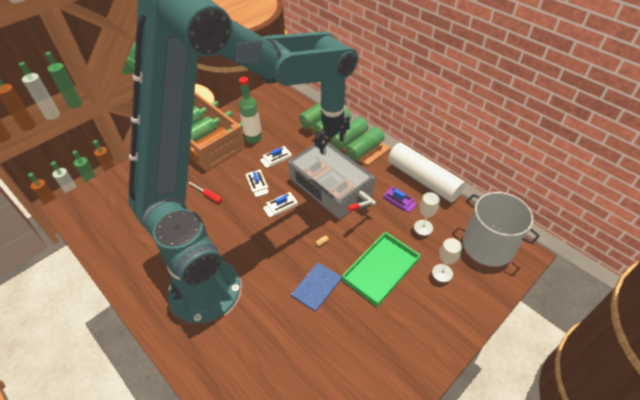

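```bash
cat > h.py <<'E'
import numpy as np,cv2,json
from cell import get_obs,get_image,camera_model,ctrl
def proj(m,X):
    c=m["R"]@np.asarray(X,float)+m["t"]; return np.array([m["fx"]*c[0]/c[2]+m["cx"],m["fy"]*c[1]/c[2]+m["cy"]])
def ray(m,p):
    d=m["R"].T@np.array([(p[0]-m["cx"])/m["fx"],(p[1]-m["cy"])/m["fy"],1]); return -m["R"].T@m["t"],d/np.linalg.norm(d)
def atz(m,p,z):
    o,d=ray(m,p); return o+d*(z-o[2])/d[2]
def tri(obs):
    A=np.zeros((3,3));b=np.zeros(3)
    for m,p in obs:
        o,d=ray(m,p);P=np.eye(3)-np.outer(d,d);A+=P;b+=P@o
    X=np.linalg.solve(A,b); return X,[np.round(proj(m,X)-p,1) for m,p in obs]
def crop(img,x0,y0,x1,y1,s):
    c=cv2.resize(img[y0:y1,x0:x1],None,fx=s,fy=s,interpolation=cv2.INTER_CUBIC)
    for x in range(-(-x0//20)*20,x1,20):
        cv2.putText(c,str(x),(int((x-x0)*s),8),0,.3,(255,0,255),1); cv2.line(c,(int((x-x0)*s),10),(int((x-x0)*s),14),(255,0,255),1)
    for y in range(-(-y0//20)*20,y1,20):
        cv2.putText(c,str(y),(0,int((y-y0)*s)),0,.3,(255,0,255),1)
    return c
E
python3 - <<'E'
from h import *
a=crop(cv2.imread("pics/scene0.png"),195,130,445,320,3.2)[:, :800]
b=crop(cv2.imread("pics/side0.png"),235,120,435,310,4)[:, :800]
cv2.imwrite("pics/s1.png",a[:600]);cv2.imwrite("pics/d1.png",cv2.resize(b,None,fx=.78,fy=.78))
E
```

```text
(no output)
```

View pics/s1.png

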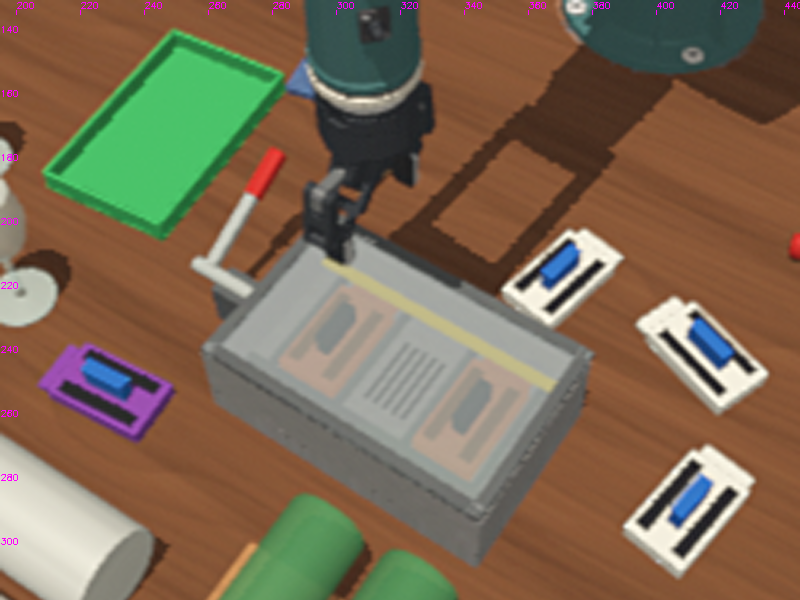

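View pics/d1.png

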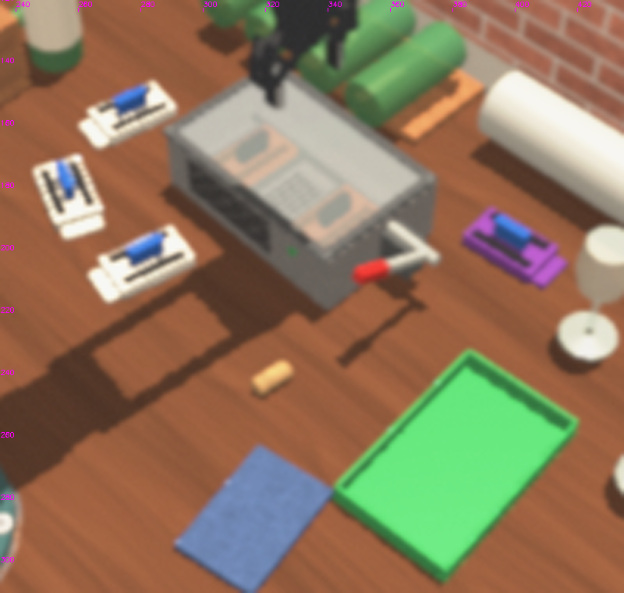

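View pics/wrist0.png

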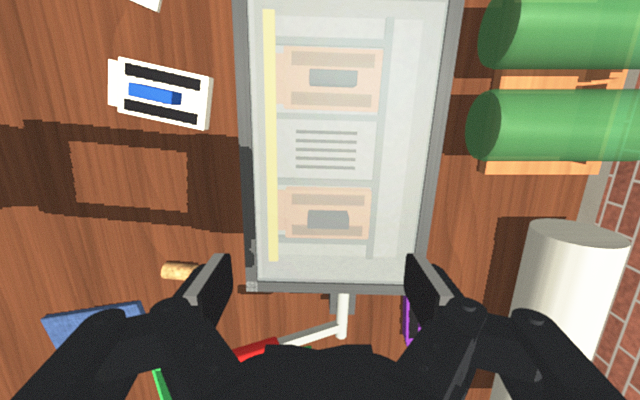

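```bash
python3 - <<'E'
from h import *
S=camera_model("scene");D=camera_model("side")
np.set_printoptions(precision=4,suppress=True)
s=lambda x,y:(x/3.2+195,y/3.2+130)
d=lambda x,y:(x/3.12+235,y/3.12+120)
for n,a,b in [("FL",(587,354),(168,130)),("RR",(207,350),(435,180)),("lever",(265,172),(370,270)),
 ("t-x-y",(176,32),(445,580)),("t-x+y",(283,75),(335,490)),("t+x+y",(163,235),(470,352)),("t+x-y",(45,175),(578,423)),
 ("A",(560,260),(145,243)),("B",(712,338),(66,175)),("C",(690,495),(130,97))]:
    X,e=tri([(S,s(*a)),(D,d(*b))]);print(n,X,e)
print("RL",atz(S,s(478,508),.092),"FR",atz(D,d(325,245),.092))
W=camera_model("wrist") 
for n,p in [("FR",(246,291)),("RR",(425,292)),("FL~",(240,0))]: print(n,atz(W,p,.092))
for n,p in [("fA tongue corners/body",(109,60)),("",(109,104)),("",(212,76)),("",(207,130))]: print(n,atz(W,p,.012))
E
```

```text
FL [0.5364 0.1741 0.0979] [array([-0.2,  0. ]), array([-0.1, -0. ])]
RR [ 0.708  -0.1115  0.0937] [array([-0.7,  0.1]), array([-0.5,  0. ])]
lever [ 0.5344 -0.1696  0.1229] [array([ 0.1, -0. ]), array([0.1, 0. ])]
t-x-y [ 0.3568 -0.4438  0.0154] [array([-0.5,  0. ]), array([-0.5, -0. ])]
t-x+y [ 0.3506 -0.2949  0.0209] [array([-0.3,  0. ]), array([-0.3, -0. ])]
t+x+y [ 0.5924 -0.2735  0.0145] [array([-1. ,  0.1]), array([-0.9,  0. ])]
t+x-y [ 0.5996 -0.4233  0.0214] [array([-0.6,  0. ]), array([-0.5,  0. ])]
A [0.4235 0.0926 0.0432] [array([ 0.1, -0. ]), array([0.1, 0. ])]
B [0.4271 0.2517 0.041 ] [array([-0.5,  0.1]), array([-0.4, -0.1])]
C [0.5785 0.3025 0.0392] [array([ 0.2, -0. ]), array([0.1, 0. ])]
RL [0.7071 0.1664 0.092 ] FR [ 0.5442 -0.0906  0.092 ]
FR [ 0.5194 -0.1162  0.092 ]
RR [ 0.7165 -0.1173  0.092 ]
FL~ [0.5348 0.1607 0.092 ]
fA tongue corners/body [0.3652 0.1277 0.012 ]
 [0.3554 0.081  0.012 ]
 [0.4786 0.111  0.012 ]
 [0.4663 0.0515 0.012 ]
```

```bash
python3 -m pendant '{"fingers":[1,1,1,1,1,1,1,1],"translation":[[0,-70,176],[0,-70,176],[0,-70,176],[0,-70,176],[0,-70,176],[0,-70,176],[0,-70,176],[0,-70,176]],"dr":[[0,0,0],[0,0,0],[0,0,0],[0,0,0],[0,0,0],[0,0,0],[0,0,0],[0,0,0]]}'
python3 - <<'E'
from h import *
m=camera_model("wrist");cv2.imwrite("pics/w1.png",get_image("wrist")[:,:,::-1])
np.savez("pics/w1.npz",**m); print(proj(m,get_obs()["ee_pos"]))
E
```

```text
t: 0.82
ee_pos: [0.53, -0.1755, 0.2311]
tool_rot: [[-0.0, 1.0, -0.001], [0.001, -0.001, -1.0], [-1.0, -0.0, -0.001]]
wrist_force: [-0.5, -0.0, 0.3]
grip_width: -0.0002
[318.90417553 254.78176279]
```

View pics/w1.png

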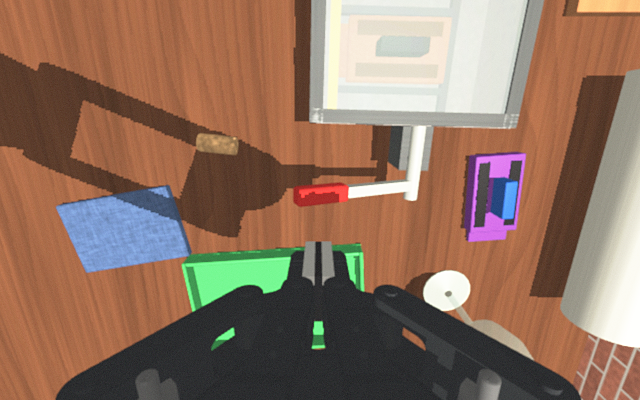

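```bash
python3 - <<'E'
from h import *
np.set_printoptions(precision=4,suppress=True)
m=dict(np.load("pics/w1.npz")); S=camera_model("scene");D=camera_model("side")
s=lambda x,y:(x/3.2+195,y/3.2+130)
d=lambda x,y:(x/3.12+235,y/3.12+120)
print(tri([(m,(320,193)),(S,s(265,172)),(D,d(370,270))]), atz(m,(320,193),.123))
for p in[(310,122),(519,127)]: print(atz(m,p,.095))
print(tri([(m,(519,127)),(S,s(207,350)),(D,d(435,180))]))
# fit unit pose: x,y,yaw,from lever grip, RR, FL corners
from scipy.optimize import least_squares
u=lambda q,p:(q[0]+np.cos(q[2])*p[0]-np.sin(q[2])*p[1],q[1]+np.sin(q[2])*p[0]+np.cos(q[2])*p[1],p[2])
lg=(.030-.105*np.cos(.45),-.205,.121); RR=(.110,-.145,.092);RL=(.110,.145,.092);FL=(-.071,.145,.092);FR=(-.071,-.145,.092)
W0=dict(m);W0['t']=None
obs=[(m,lg,(320,193)),(S,lg,s(265,172)),(D,lg,d(370,270)),(m,RR,(519,127)),(m,FR,(310,122)),(S,RR,s(207,350)),(D,RR,d(435,180)),(S,RL,s(478,508)),(S,FL,s(587,354)),(D,FL,d(168,130)),(D,FR,d(325,245))]
f=lambda q:np.concatenate([proj(c,u(q,p))-np.array(x) for c,p,x in obs])
r=least_squares(f,[.6,.02,-.05],loss="soft_l1");print(r.x,np.degrees(r.x[2]));print(f(r.x).reshape(-1,2).round(1))
print("lever",u(r.x,lg))
E
```

```text
(array([ 0.5331, -0.1703,  0.1232]), [array([ 2. , -0.8]), array([ 0.2, -0.5]), array([0. , 0.3])]) [ 0.5313 -0.1711  0.123 ]
[ 0.5223 -0.1117  0.095 ]
[ 0.7135 -0.1164  0.095 ]
(array([ 0.7091, -0.1131,  0.0959]), [array([-3.5, -3.7]), array([-1.5, -0.3]), array([ 0. , -0.3])])
[ 0.6013  0.0315 -0.0256] -1.4658830210070002
[[ 0.2  0.2]
 [ 0.2 -0.5]
 [-0.   1.2]
 [-8.5 -0.3]
 [ 4.8 -0.2]
 [-1.9 -0.5]
 [ 0.3  1.1]
 [ 0.8  3.8]
 [ 1.3  1.2]
 [-1.2  0.8]
 [ 0.8  5.8]]
lever (np.float64(0.5315421981846691), np.float64(-0.17182744386403798), 0.121)
```

```bash
python3 -m pendant '{"fingers":[1,1,1,1,1,1,1,1],"translation":[[40,0,-3],[80,0,-3],[95,0,-3],[110,0,-3],[125,0,-3],[140,0,-3],[155,0,-3],[168,0,-3]],"dr":[[0,0,0],[0,0,0],[0,0,0],[0,0,0],[0,0,0],[0,0,0],[0,0,0],[0,0,0]]}'
python3 -m pendant '{"fingers":[1,1,1,1,1,1,1,1],"translation":[[3,0,0],[6,0,0],[9,0,0],[12,0,0],[14,0,0],[14,0,0],[14,0,0],[14,0,0]],"dr":[[0,0,0],[0,0,0],[0,0,0],[0,0,0],[0,0,0],[0,0,0],[0,0,0],[0,0,0]]}'

```

```text
t: 1.53
ee_pos: [0.5302, -0.1715, 0.0629]
tool_rot: [[-0.0, 1.0, 0.002], [0.0, 0.002, -1.0], [-1.0, -0.0, -0.0]]
wrist_force: [-0.6, 0.4, 4.8]
grip_width: 0.0003
t: 2.2
ee_pos: [0.531, -0.1722, 0.0541]
tool_rot: [[0.003, 1.0, 0.0], [-0.0, 0.0, -1.0], [-1.0, 0.003, 0.0]]
wrist_force: [-10.3, 7.4, 42.4]
grip_width: 0.0001
```

```bash
python3 -m pendant '{"fingers":[0.3,0.3,0.3,0.3,0.3,0.3,0.3,0.3],"translation":[[-40,0,0],[-80,0,0],[-120,0,0],[-160,0,0],[-200,0,0],[-240,0,0],[-280,0,0],[-290,0,0]],"dr":[[0,0,0],[0,0,0],[0,0,0],[0,0,0],[-0.1,0,0],[-0.2,0,0],[-0.3,0,0],[-0.4,0,0]]}'
python3 -m pendant '{"fingers":[0.3,0.3,0.3,0.3,0.3,0.3,0.3,0.3],"translation":[[0,103,-174],[0,103,-174],[0,103,-174],[0,103,-174],[0,103,-174],[0,103,-174],[0,103,-174],[0,103,-174]],"dr":[[-0.9,0,0],[-0.9,0,0],[-0.9,0,0],[-0.9,0,0],[-0.9,0,0],[-0.9,0,0],[-0.9,0,0],[-0.9,0,0]]}'
python3 -m pendant '{"fingers":[0.3,0.3,0.3,0.3,0.3,0.3,0.3,0.3],"translation":[[0,0,0],[0,0,0],[0,0,0],[0,0,0],[0,0,0],[0,0,0],[0,0,0],[0,0,0]],"dr":[[-0.27,0,0],[-0.27,0,0],[-0.27,0,0],[-0.27,0,0],[-0.27,0,0],[-0.27,0,0],[-0.27,0,0],[-0.27,0,0]]}'
python3 - <<'E'
from h import *
m=camera_model("wrist");cv2.imwrite("pics/w2.png",get_image("wrist")[:,:,::-1])
np.savez("pics/w2.npz",**m); print(get_obs()["qpos"])
E
```

```text
t: 2.87
ee_pos: [0.5329, -0.1738, 0.3475]
tool_rot: [[0.011, 0.919, 0.394], [-0.005, 0.395, -0.919], [-1.0, 0.008, 0.009]]
wrist_force: [0.8, -0.5, 0.3]
grip_width: 0.03
t: 3.53
ee_pos: [0.5571, 0.029, 0.3399]
tool_rot: [[0.001, 0.259, 0.966], [-0.0, 0.966, -0.259], [-1.0, 0.0, 0.001]]
wrist_force: [-0.5, -0.1, 0.1]
grip_width: 0.0299
t: 4.2
ee_pos: [0.5571, 0.0274, 0.3393]
tool_rot: [[-0.0, 0.002, 1.0], [0.0, 1.0, -0.002], [-1.0, 0.0, -0.0]]
wrist_force: [0.2, -0.8, 0.8]
grip_width: 0.0296
[-4.28774568e+00  1.24687629e+01  8.27542472e+01 -2.95290505e-04
  8.47821332e+01 -9.41914502e+01]
```

View pics/w2.png

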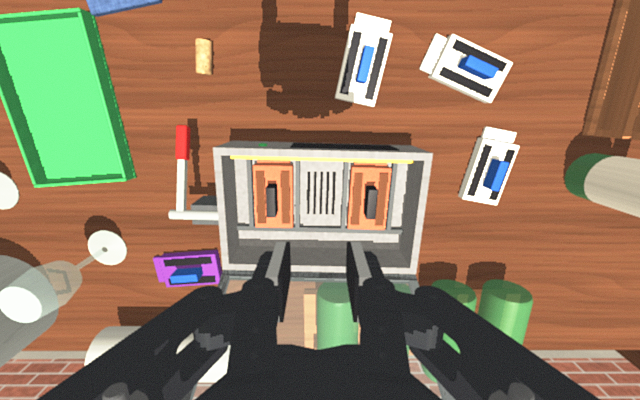

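```bash
python3 - <<'E'
from h import *
cv2.imwrite("pics/w2c.png",crop(cv2.imread("pics/w2.png"),205,10,525,240,2.5))
E
```

```text
(no output)
```

View pics/w2c.png

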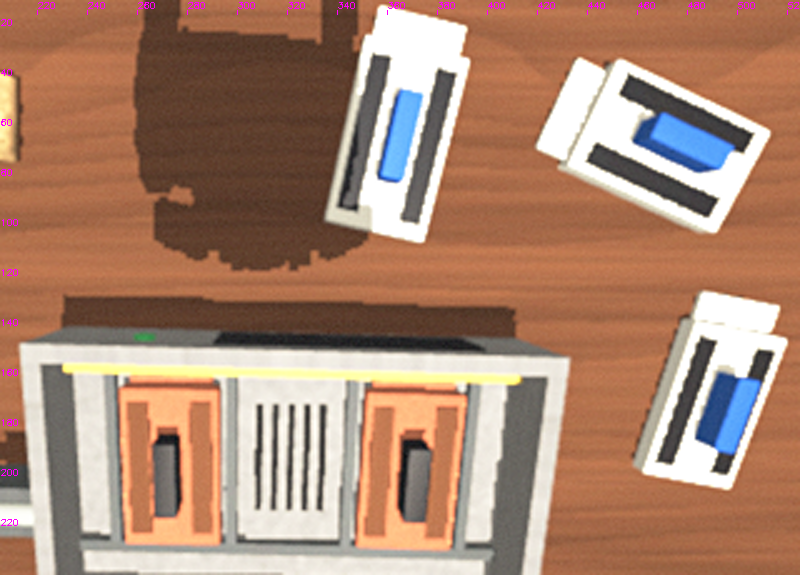

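```bash
cat > fit.py <<'E'
from h import *
from scipy.optimize import least_squares
np.set_printoptions(precision=4,suppress=True)
def T(q,p):
    c,s=np.cos(q[2]),np.sin(q[2]); return (q[0]+c*p[0]-s*p[1],q[1]+s*p[0]+c*p[1],p[2])
def fit(obs,q0):
    f=lambda q:np.concatenate([proj(c,T(q,p))-np.array(x) for c,p,x in obs])
    r=least_squares(f,q0,loss="soft_l1"); return r.x,f(r.x).reshape(-1,2).round(1)
E
python3 - <<'E'
from fit import *
m=dict(np.load("pics/w2.npz"));w=lambda x,y:(x/2.5+205,y/2.5+10)
b=lambda k,x,y:(x,y+.074*k,.048)
P=[(-.041,.03),(-.041,-.03),(.059,-.03),(.059,.03)]
ob=[]
for k,px in((-1,[(220,388),(120,390),(127,545),(220,545)]),(1,[(468,390),(365,392),(357,548),(452,550)])):
    ob+=[(m,b(k,*p),w(*x)) for p,x in zip(P,px)]
ob+=[(m,(-.071,-.145,.092),w(22,345)),(m,(-.071,.145,.092),w(570,357))]
ob+=[(m,(-.050,-.1115,.049),w(63,371)),(m,(-.050,.1115,.049),w(520,383))]
q,e=fit(ob,[.6,.03,-.026]);print("unit",q,np.degrees(q[2]));print(e.tolist())
fr={"A":([(470,60),(365,38),(327,220),(425,242),(467,27),(380,5)],(.42,.09,-.2)),
"B":([(620,60),(560,168),(715,233),(770,130),(580,58),(538,150)],(.43,.25,1.17)),
"C":([(787,340),(692,320),(638,465),(730,487),(780,307),(698,292)],(.57,.30,-.3))}
# order: body front +y, front -y, rear -y, rear +y ; tongue +y,-y
Q=[(-.041,.03,.018),(-.041,-.03,.018),(.059,-.03,.018),(.059,.03,.018),(-.059,.025,.006),(-.059,-.025,.006)]
S=camera_model("scene");D=camera_model("side")
s=lambda x,y:(x/3.2+195,y/3.2+130)
d=lambda x,y:(x/3.12+235,y/3.12+120)
rib={"A":((560,260),(145,243)),"B":((712,338),(66,175)),"C":((690,495),(130,97))}
for n,(px,q0) in fr.items():
    if n=="B": idx=[0,1,2,3,4,5]
    ob=[(m,p,w(*x)) for p,x in zip(Q,px)]
    q,e=fit(ob,q0);print(n,q,np.degrees(q[2]),"rib",T(q,(.009,0,.044)));print(e.tolist())
for n,p in(("g1",(424,227)),("g2",(442,273))):print(n,atz(D,p,0))
print("g1w",atz(m,(107,248),0),[atz(m,p,.028) for p in((78,8),(132,178),(37,187))])
E
```

```text
unit [ 0.6022  0.0315 -0.0237] -1.3578434656223253
[[-0.3, 0.6], [-0.8, -1.0], [-0.7, -0.4], [-0.0, 0.4], [0.1, 1.9], [1.0, 0.3], [0.7, 0.3], [0.5, 0.2], [-1.1, -0.4], [0.6, -0.6], [16.5, 0.5], [-14.9, -1.1]]
A [ 0.4131  0.094  -0.2055] -11.776162763200421 rib (np.float64(0.4218892111330512), np.float64(0.0921985815553988), 0.044)
[[0.2, -0.5], [0.5, -1.4], [-0.1, 0.5], [-0.2, 0.2], [-0.6, 0.1], [0.0, 0.8]]
B [0.4226 0.2414 1.188 ] 68.06770688756878 rib (np.float64(0.4259397626881432), np.float64(0.24971523854682529), 0.044)
[[-0.7, -0.4], [2.9, -0.6], [0.3, 0.3], [0.5, 0.6], [-1.0, 0.9], [-0.4, -0.7]]
C [ 0.5689  0.3015 -0.1934] -11.07857688715574 rib (np.float64(0.5776899768116779), np.float64(0.29974844225561675), 0.044)
[[-0.6, -0.7], [0.7, -0.1], [0.9, 2.8], [-1.2, 0.6], [-1.3, -0.3], [1.3, -0.5]]
g1 [ 0.7232 -0.3511  0.    ]
g2 [ 0.6109 -0.5126 -0.    ]
g1w [ 0.717  -0.3538  0.    ] [array([ 0.3496, -0.2949,  0.028 ]), array([ 0.5823, -0.2665,  0.028 ]), array([ 0.5965, -0.42  ,  0.028 ])]
```

```bash
cat > plan.py <<'E'
import sys
from fit import *
from scipy.spatial.transform import Rotation as Ro
U=(.6022,.0315,-.0237); TR=(.473,-.358,.099)
def yawp(q,p): return np.array(T(q,p)),q[2]
def cas(o,yaw,tilt=0,piv=(-.059,0,0)):
    "cassette pose: origin o if flat, yaw, tail up by tilt(deg) about local point piv"
    Z=Ro.from_euler('z',yaw).as_matrix(); Y=Ro.from_euler('y',-tilt,degrees=True).as_matrix(); piv=np.array(piv)
    return Z@Y, np.asarray(o)+Z@(piv-Y@piv)
def tcp(c,g=(.009,0,.021)):
    R,o=c; return np.column_stack([-R[:,2],R[:,1],R[:,0]]), o+R@np.array(g)
def bay(k,dx=0,dz=0,tilt=0,dy=0):
    o,y=yawp(U,(dx,.074*k+dy,.03+dz)); return tcp(cas(o,y,tilt))
def up(p,dz): return p[0],p[1]+np.array([0,0,dz])
def show(*calls,start=None):
    "each call: list of poses (rows, last repeated to 8)"
    if start is None: o=get_obs(); start=(o["tool_rot"],o["ee_pos"])
    R,p=start
    for rows in calls:
        t=[];d=[]
        for r in rows:
            tr=np.round(R.T@(r[1]-p)*1e3,0); dr=np.round(Ro.from_matrix(R.T@r[0]).as_rotvec(),2)
            t.append(tr.astype(int).tolist());d.append((dr+0).tolist())
        print(len(rows),t,d)
        p=p+R@(np.array(t[-1])/1e3);R=R@Ro.from_rotvec(d[-1]).as_matrix()
E
python3 - <<'E'
from plan import *
g=bay(1);print(g[1])
show([up(g,.08)],[g],[bay(1,tilt=a) for a in(4,8,12,16,18)],[bay(1,dx=.018,dz=.003,tilt=18)],[bay(1,dx=.02,dz=.13,tilt=18)])
E
```

```text
[0.613  0.1053 0.051 ]
1 [[208, 78, 56]] [[0.02, 0.0, 0.0]]
1 [[80, 0, 0]] [[0.0, 0.0, 0.0]]
5 [[-4, 0, -2], [-9, 0, -4], [-13, 0, -6], [-18, 0, -9], [-20, 0, -10]] [[0.0, -0.07, 0.0], [0.0, -0.14, 0.0], [0.0, -0.21, 0.0], [0.0, -0.28, 0.0], [0.0, -0.31, 0.0]]
1 [[3, 0, 18]] [[0.0, 0.0, 0.0]]
1 [[-120, 0, 41]] [[0.0, 0.0, 0.0]]
```

```bash
python3 -m pendant '{"fingers":[0.3,0.3,0.3,0.3,0.3,0.3,0.3,0.3],"translation":[[208,78,56],[208,78,56],[208,78,56],[208,78,56],[208,78,56],[208,78,56],[208,78,56],[208,78,56]],"dr":[[0.02,0,0],[0.02,0,0],[0.02,0,0],[0.02,0,0],[0.02,0,0],[0.02,0,0],[0.02,0,0],[0.02,0,0]]}'
python3 -m pendant '{"fingers":[0.3,0.3,0.3,0.3,0.3,0.3,0.3,0.3],"translation":[[15,0,0],[30,0,0],[45,0,0],[60,0,0],[70,0,0],[80,0,0],[80,0,0],[80,0,0]],"dr":[[0,0,0],[0,0,0],[0,0,0],[0,0,0],[0,0,0],[0,0,0],[0,0,0],[0,0,0]]}'
python3 -m pendant '{"fingers":[1,1,1,1,1,1,1,1],"translation":[[0,0,0],[0,0,0],[0,0,0],[0,0,0],[0,0,0],[0,0,0],[0,0,0],[0,0,0]],"dr":[[0,0,0],[0,0,0],[0,0,0],[0,0,0],[0,0,0],[0,0,0],[0,0,0],[0,0,0]]}'
```

```text
t: 4.92
ee_pos: [0.6124, 0.1054, 0.1303]
tool_rot: [[-0.003, 0.02, 1.0], [-0.0, 1.0, -0.02], [-1.0, -0.0, -0.003]]
wrist_force: [0.1, -0.7, 0.4]
grip_width: 0.03
t: 5.58
ee_pos: [0.6134, 0.1051, 0.0519]
tool_rot: [[0.0, 0.021, 1.0], [-0.0, 1.0, -0.021], [-1.0, -0.0, 0.0]]
wrist_force: [0.0, -0.2, 0.7]
grip_width: 0.03
t: 6.25
ee_pos: [0.6141, 0.1054, 0.0525]
tool_rot: [[0.002, 0.021, 1.0], [0.0, 1.0, -0.021], [-1.0, 0.0, 0.002]]
wrist_force: [-0.9, 0.1, 6.4]
grip_width: 0.0129
```

```bash
python3 -m pendant '{"fingers":[1,1,1,1,1,1,1,1],"translation":[[-4,0,-2],[-9,0,-4],[-13,0,-6],[-18,0,-9],[-20,0,-10],[-20,0,-10],[-20,0,-10],[-20,0,-10]],"dr":[[0,-0.07,0],[0,-0.14,0],[0,-0.21,0],[0,-0.28,0],[0,-0.31,0],[0,-0.31,0],[0,-0.31,0],[0,-0.31,0]]}'
python3 -m pendant '{"fingers":[1,1,1,1,1,1,1,1],"translation":[[1,0,4],[2,0,9],[3,0,14],[3,0,18],[3,0,18],[3,0,18],[3,0,18],[3,0,18]],"dr":[[0,0,0],[0,0,0],[0,0,0],[0,0,0],[0,0,0],[0,0,0],[0,0,0],[0,0,0]]}'
python3 -m pendant '{"fingers":[1,1,1,1,1,1,1,1],"translation":[[-15,0,5],[-30,0,10],[-60,0,20],[-90,0,30],[-120,0,41],[-120,0,41],[-120,0,41],[-120,0,41]],"dr":[[0,0,0],[0,0,0],[0,0,0],[0,0,0],[0,0,0],[0,0,0],[0,0,0],[0,0,0]]}'
python3 - <<'E'
from plan import *
cv2.imwrite("pics/sc2.png",get_image("scene")[:,:,::-1])
print(get_obs()["qpos"])
def slot(x,dz): 
    o,y=yawp(TR,(x,0,.005+dz)); return tcp(cas(o,y-np.pi/2))
e=slot(.06,.1); f=slot(.06,.002); print(e[1],f[1])
show([e],[e],[f])
E
```

```text
t: 6.92
ee_pos: [0.6046, 0.1057, 0.0722]
tool_rot: [[0.307, 0.021, 0.951], [-0.006, 1.0, -0.02], [-0.952, 0.0, 0.308]]
wrist_force: [2.6, 0.6, 0.6]
grip_width: 0.0124
t: 7.58
ee_pos: [0.6207, 0.1051, 0.0736]
tool_rot: [[0.304, 0.021, 0.952], [-0.006, 1.0, -0.02], [-0.953, -0.0, 0.304]]
wrist_force: [-0.1, 0.4, -2.4]
grip_width: 0.0129
t: 8.25
ee_pos: [0.6225, 0.105, 0.1999]
tool_rot: [[0.303, 0.021, 0.953], [-0.006, 1.0, -0.02], [-0.953, -0.0, 0.303]]
wrist_force: [-0.1, -0.3, -1.8]
grip_width: 0.0131
[  4.3066  17.1506  99.7486  -2.3384  45.6418 -83.1285]
[ 0.5336 -0.361   0.126 ] [ 0.5336 -0.361   0.028 ]
1 [[46, -468, -97]] [[1.44, 0.25, -0.22]]
1 [[0, 0, 0]] [[0.0, 0.0, 0.0]]
1 [[98, 0, 0]] [[0.0, 0.0, 0.0]]
```

```bash
python3 -m pendant '{"fingers":[1,1,1,1,1,1,1,1],"translation":[[0,-40,-8],[5,-80,-16],[10,-120,-24],[15,-160,-32],[20,-200,-40],[23,-234,-48],[23,-234,-48],[23,-234,-48]],"dr":[[0.09,0.02,-0.01],[0.18,0.03,-0.03],[0.27,0.05,-0.04],[0.36,0.06,-0.06],[0.5,0.09,-0.08],[0.6,0.1,-0.09],[0.72,0.12,-0.11],[0.72,0.12,-0.11]]}'
python3 - <<'E'
from plan import *
def slot(x,dz): 
    o,y=yawp(TR,(x,0,.005+dz)); return tcp(cas(o,y-np.pi/2))
e=slot(.06,.1); f=slot(.06,.002)
show([e],[f])
E
```

```text
t: 8.97
ee_pos: [0.579, -0.13, 0.1618]
tool_rot: [[0.155, 0.684, 0.713], [-0.062, 0.727, -0.684], [-0.986, 0.062, 0.155]]
wrist_force: [1.1, 1.4, -2.0]
grip_width: 0.013
1 [[43, -201, 120]] [[0.71, 0.13, -0.12]]
1 [[98, 0, 0]] [[0.0, 0.0, 0.01]]
```

View pics/sc2.png

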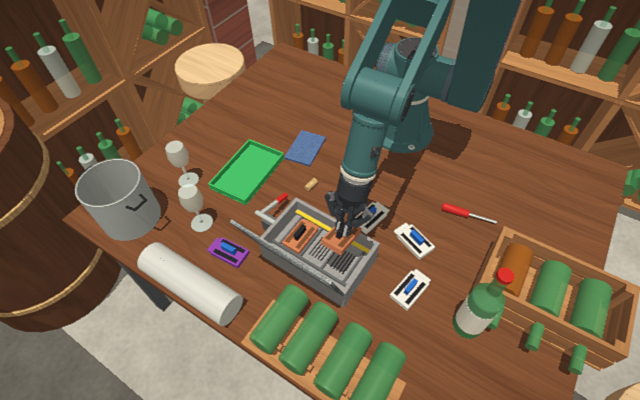

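```bash
python3 -m pendant '{"fingers":[1,1,1,1,1,1,1,1],"translation":[[7,-35,20],[14,-68,40],[21,-100,60],[28,-134,80],[36,-168,100],[43,-201,120],[43,-201,120],[43,-201,120]],"dr":[[0.1,0.02,-0.02],[0.2,0.04,-0.03],[0.3,0.06,-0.05],[0.4,0.07,-0.07],[0.5,0.09,-0.08],[0.6,0.11,-0.1],[0.71,0.13,-0.12],[0.71,0.13,-0.12]]}'
python3 -m pendant '{"fingers":[1,1,1,1,1,1,1,1],"translation":[[15,0,0],[30,0,0],[45,0,0],[60,0,0],[75,0,0],[86,0,0],[92,0,0],[96,0,0]],"dr":[[0,0,0],[0,0,0],[0,0,0],[0,0,0],[0,0,0],[0,0,0],[0,0,0],[0,0,0.01]]}'
python3 -m pendant '{"fingers":[1,1,0.4,0.2,0.2,0.2,0.2,0.2],"translation":[[1,0,0],[1,0,0],[1,0,0],[1,0,0],[1,0,0],[1,0,0],[1,0,0],[1,0,0]],"dr":[[0,0,0],[0,0,0],[0,0,0],[0,0,0],[0,0,0],[0,0,0],[0,0,0],[0,0,0]]}'
python3 - <<'E'
from plan import *
g=up(bay(-1),.09)
s=(lambda o:(o["tool_rot"],o["ee_pos"]))(get_obs())
mid=up(s,.13)
show([mid],[g])
E
```

```text
t: 9.63
ee_pos: [0.5369, -0.3606, 0.1261]
tool_rot: [[-0.003, 0.994, 0.105], [0.0, 0.105, -0.994], [-1.0, -0.003, -0.001]]
wrist_force: [0.7, 1.2, -2.1]
grip_width: 0.0129
t: 10.3
ee_pos: [0.5369, -0.3576, 0.0311]
tool_rot: [[0.008, 0.994, 0.111], [0.001, 0.111, -0.994], [-1.0, 0.008, -0.0]]
wrist_force: [0.7, 0.3, -1.7]
grip_width: 0.0128
t: 10.97
ee_pos: [0.5369, -0.3596, 0.0314]
tool_rot: [[0.009, 0.994, 0.107], [-0.0, 0.107, -0.994], [-1.0, 0.009, 0.001]]
wrist_force: [-0.1, -0.6, -0.2]
grip_width: 0.034
1 [[-130, 1, 0]] [[0.0, 0.0, 0.0]]
1 [[21, 106, -307]] [[-1.44, 0.01, -0.01]]
```

```bash
python3 -m pendant '{"fingers":[0.3,0.3,0.3,0.3,0.3,0.3,0.3,0.3],"translation":[[-20,0,0],[-50,0,0],[-90,0,0],[-130,0,0],[-130,15,-40],[-130,29,-80],[-130,42,-120],[-130,56,-160]],"dr":[[0,0,0],[0,0,0],[0,0,0],[0,0,0],[-0.1,0,0],[-0.2,0,0],[-0.3,0,0],[-0.4,0,0]]}'
python3 - <<'E'
from plan import *
g=bay(-1)
show([up(g,.09)],[g])
E
```

```text
t: 11.63
ee_pos: [0.5735, -0.1958, 0.1619]
tool_rot: [[0.009, 0.872, 0.489], [-0.0, 0.489, -0.872], [-1.0, 0.008, 0.005]]
wrist_force: [0.6, 0.2, 0.3]
grip_width: 0.0297
1 [[21, 106, -116]] [[-1.04, 0.01, 0.0]]
1 [[90, 0, 0]] [[0.0, 0.0, 0.0]]
```

```bash
python3 -m pendant '{"fingers":[0.3,0.3,0.3,0.3,0.3,0.3,0.3,0.3],"translation":[[0,26,-29],[0,53,-58],[0,80,-87],[10,106,-116],[21,106,-116],[21,106,-116],[21,106,-116],[21,106,-116]],"dr":[[-0.12,0,0],[-0.24,0,0],[-0.36,0,0],[-0.48,0,0],[-0.6,0,0],[-0.72,0,0],[-0.84,0,0],[-0.96,0.01,0]]}'
python3 -m pendant '{"fingers":[0.3,0.3,0.3,0.3,0.3,0.3,0.3,0.3],"translation":[[0,0,0],[20,0,0],[40,0,0],[55,0,0],[70,0,0],[80,0,0],[90,0,0],[90,0,0]],"dr":[[-0.08,0,0],[-0.08,0,0],[-0.08,0,0],[-0.08,0,0],[-0.08,0,0],[-0.08,0,0],[-0.08,0,0],[-0.08,0,0]]}'
python3 - <<'E'
from plan import *
g=bay(-1);print(g[1])
show([g])
E
```

```text
t: 12.3
ee_pos: [0.6094, -0.0434, 0.1403]
tool_rot: [[-0.001, 0.096, 0.995], [0.005, 0.995, -0.096], [-1.0, 0.005, -0.001]]
wrist_force: [0.2, -1.1, 0.1]
grip_width: 0.0299
t: 12.97
ee_pos: [0.6088, -0.0436, 0.0489]
tool_rot: [[-0.003, 0.024, 1.0], [0.006, 1.0, -0.024], [-1.0, 0.006, -0.003]]
wrist_force: [-0.0, -0.6, -0.7]
grip_width: 0.0299
[ 0.6094 -0.0427  0.051 ]
1 [[-2, 1, 1]] [[0.0, 0.0, -0.01]]
```

```bash
python3 -m pendant '{"fingers":[0.3,0.3,1,1,1,1,1,1],"translation":[[-2,1,1],[-2,1,1],[-2,1,1],[-2,1,1],[-2,1,1],[-2,1,1],[-2,1,1],[-2,1,1]],"dr":[[0,0,-0.01],[0,0,-0.01],[0,0,-0.01],[0,0,-0.01],[0,0,-0.01],[0,0,-0.01],[0,0,-0.01],[0,0,-0.01]]}'
python3 -m pendant '{"fingers":[1,1,1,1,1,1,1,1],"translation":[[0,0,0],[-4,0,-2],[-9,0,-4],[-13,0,-6],[-18,0,-9],[-20,0,-10],[-20,0,-10],[-20,0,-10]],"dr":[[0,0,0],[0,-0.07,0],[0,-0.14,0],[0,-0.21,0],[0,-0.28,0],[0,-0.31,0],[0,-0.31,0],[0,-0.31,0]]}'
python3 -m pendant '{"fingers":[1,1,1,1,1,1,1,1],"translation":[[1,0,4],[2,0,9],[3,0,14],[3,0,18],[3,0,18],[3,0,18],[3,0,18],[3,0,18]],"dr":[[0,0,0],[0,0,0],[0,0,0],[0,0,0],[0,0,0],[0,0,0],[0,0,0],[0,0,0]]}'
python3 -m pendant '{"fingers":[1,1,1,1,1,1,1,1],"translation":[[-15,0,5],[-30,0,10],[-60,0,20],[-90,0,30],[-120,0,41],[-120,0,41],[-120,0,41],[-120,0,41]],"dr":[[0,0,0],[0,0,0],[0,0,0],[0,0,0],[0,0,0],[0,0,0],[0,0,0],[0,0,0]]}'
python3 - <<'E'
from plan import *
def slot(x,dz): 
    o,y=yawp(TR,(x,0,.005+dz)); return tcp(cas(o,y-np.pi/2))
e=slot(-.055,.1); f=slot(-.055,.002); print(e[1])
show([e],[f])
E
```

```text
t: 13.63
ee_pos: [0.6121, -0.0428, 0.054]
tool_rot: [[0.003, 0.024, 1.0], [-0.005, 1.0, -0.024], [-1.0, -0.005, 0.003]]
wrist_force: [-0.2, 0.6, 6.7]
grip_width: 0.0126
t: 14.3
ee_pos: [0.6016, -0.0428, 0.0735]
tool_rot: [[0.306, 0.024, 0.952], [-0.012, 1.0, -0.021], [-0.952, -0.005, 0.306]]
wrist_force: [1.4, -0.3, 2.3]
grip_width: 0.0129
t: 14.97
ee_pos: [0.6188, -0.0428, 0.075]
tool_rot: [[0.304, 0.023, 0.952], [-0.012, 1.0, -0.021], [-0.952, -0.005, 0.305]]
wrist_force: [0.4, 0.1, -1.7]
grip_width: 0.0129
t: 15.63
ee_pos: [0.6205, -0.0421, 0.2013]
tool_rot: [[0.304, 0.023, 0.953], [-0.012, 1.0, -0.021], [-0.953, -0.005, 0.304]]
wrist_force: [-0.8, 0.9, -2.9]
grip_width: 0.0126
[ 0.4192 -0.3724  0.126 ]
1 [[14, -335, -208]] [[1.44, 0.26, -0.22]]
1 [[98, 1, 0]] [[0.0, 0.0, 0.0]]
```

```bash
python3 -m pendant '{"fingers":[1,1,1,1,1,1,1,1],"translation":[[0,-35,-5],[0,-72,-15],[2,-105,-35],[4,-130,-60],[6,-150,-85],[7,-168,-104],[7,-168,-104],[7,-168,-104]],"dr":[[0.1,0.02,-0.01],[0.2,0.04,-0.03],[0.3,0.05,-0.04],[0.4,0.07,-0.06],[0.5,0.09,-0.08],[0.6,0.11,-0.09],[0.72,0.13,-0.11],[0.72,0.13,-0.11]]}'
python3 - <<'E'
from plan import *
def slot(x,dz): 
    o,y=yawp(TR,(x,0,.005+dz)); return tcp(cas(o,y-np.pi/2))
e=slot(-.055,.1); f=slot(-.055,.002)
show([e],[f])
E
```

```text
t: 16.3
ee_pos: [0.5187, -0.2085, 0.1619]
tool_rot: [[0.146, 0.685, 0.713], [-0.062, 0.726, -0.685], [-0.987, 0.056, 0.148]]
wrist_force: [1.6, -0.3, -2.4]
grip_width: 0.0128
1 [[31, -189, 36]] [[0.71, 0.12, -0.11]]
1 [[98, 0, 0]] [[0.0, 0.0, 0.0]]
```

```bash
python3 -m pendant '{"fingers":[1,1,1,1,1,1,1,1],"translation":[[5,-32,6],[10,-64,12],[15,-96,18],[21,-128,24],[26,-160,30],[31,-189,36],[31,-189,36],[31,-189,36]],"dr":[[0.1,0.02,-0.02],[0.2,0.03,-0.03],[0.3,0.05,-0.05],[0.4,0.07,-0.06],[0.5,0.09,-0.08],[0.6,0.1,-0.1],[0.71,0.12,-0.11],[0.71,0.12,-0.11]]}'
python3 -m pendant '{"fingers":[1,1,1,1,1,1,1,1],"translation":[[15,0,0],[30,0,0],[45,0,0],[60,0,0],[75,0,0],[86,0,0],[92,0,0],[96,0,0]],"dr":[[0,0,0],[0,0,0],[0,0,0],[0,0,0],[0,0,0],[0,0,0],[0,0,0],[0,0,0]]}'
python3 -m pendant '{"fingers":[1,1,0.4,0.2,0.2,0.2,0.2,0.2],"translation":[[1,0,0],[1,0,0],[1,0,0],[1,0,0],[1,0,0],[1,0,0],[1,0,0],[1,0,0]],"dr":[[0,0,0],[0,0,0],[0,0,0],[0,0,0],[0,0,0],[0,0,0],[0,0,0],[0,0,0]]}'
python3 -m pendant '{"fingers":[0.3,0.3,0.3,0.3,0.3,0.3,0.3,0.3],"translation":[[-20,0,0],[-50,0,0],[-90,0,0],[-130,0,0],[-170,0,0],[-210,0,-30],[-240,0,-70],[-240,0,-110]],"dr":[[0,0,0],[0,0,0],[0,0,0],[0,0,0],[-0.1,0,0],[-0.2,0,0],[-0.3,0,0],[-0.4,0,0]]}'
python3 - <<'E'
from plan import *
A=tcp(cas((.4131,.094,0),-.206))
show([up(A,.24)])
E
```

```text
t: 16.97
ee_pos: [0.4226, -0.3739, 0.1272]
tool_rot: [[0.002, 0.995, 0.103], [-0.005, 0.103, -0.995], [-1.0, 0.002, 0.006]]
wrist_force: [0.1, -0.3, -1.0]
grip_width: 0.0127
t: 17.63
ee_pos: [0.4229, -0.3723, 0.0318]
tool_rot: [[0.002, 0.994, 0.109], [-0.006, 0.109, -0.994], [-1.0, 0.001, 0.006]]
wrist_force: [-0.1, 0.7, -0.4]
grip_width: 0.0128
t: 18.3
ee_pos: [0.4231, -0.3737, 0.032]
tool_rot: [[0.003, 0.994, 0.105], [-0.007, 0.105, -0.994], [-1.0, 0.002, 0.008]]
wrist_force: [-0.3, -0.2, 0.4]
grip_width: 0.0344
t: 18.97
ee_pos: [0.4142, -0.2766, 0.2736]
tool_rot: [[0.01, 0.874, 0.487], [-0.013, 0.487, -0.873], [-1.0, 0.002, 0.016]]
wrist_force: [1.2, -1.0, -0.0]
grip_width: 0.0301
1 [[8, 186, -319]] [[-0.86, 0.02, 0.01]]
```

```bash
python3 -m pendant '{"fingers":[0.3,0.3,0.3,0.3,0.3,0.3,0.3,0.3],"translation":[[0,20,-34],[0,40,-68],[0,60,-103],[0,80,-138],[0,100,-170],[0,120,-205],[0,130,-225],[0,130,-225]],"dr":[[-0.1,0,0],[-0.2,0,0],[-0.3,0,0],[-0.4,0,0],[-0.5,0,0],[-0.6,0,0],[-0.7,0,0],[-0.8,0.02,0.01]]}'
python3 -m pendant '{"fingers":[0.3,0.3,0.3,0.3,0.3,0.3,0.3,0.3],"translation":[[0,36,20],[0,72,40],[0,105,50],[0,105,50],[0,105,50],[0,105,50],[0,105,50],[0,105,50]],"dr":[[-0.06,0,0],[-0.06,0,0],[-0.06,0,0],[-0.06,0,0],[-0.06,0,0],[-0.06,0,0],[-0.06,0,0],[-0.06,0,0]]}'
cat > look.py <<'E'
from plan import *
def look(name,n="wrist"):
    m=camera_model(n);im=get_image(n);cv2.imwrite(f"pics/{name}.png",im[:,:,::-1]);np.savez(f"pics/{name}.npz",**m)
    hsv=cv2.cvtColor(im,cv2.COLOR_RGB2HSV)
    k=cv2.inRange(hsv,(100,150,120),(125,255,255)); c,_=cv2.findContours(k,0,2)
    for x in c:
        if cv2.contourArea(x)>60:
            (u,v),wh,a=cv2.minAreaRect(x);print(n,"px",round(u),round(v),"wh",np.round(wh),"a",round(a),"at.044",atz(m,(u,v),.044)[:2])
    return m
E
python3 - <<'E'
from look import *
look("w3");look("sc3","scene");look("sd3","side");show([up(tcp(cas((.4131,.094,0),-.206)),.1)])
E
```

```text
t: 19.63
ee_pos: [0.4153, -0.0096, 0.2669]
tool_rot: [[-0.007, 0.253, 0.968], [0.015, 0.967, -0.253], [-1.0, 0.013, -0.011]]
wrist_force: [-0.7, 0.1, 0.4]
grip_width: 0.03
t: 20.3
ee_pos: [0.4918, 0.0729, 0.2676]
tool_rot: [[-0.007, 0.205, 0.979], [0.012, 0.979, -0.205], [-1.0, 0.011, -0.009]]
wrist_force: [0.1, 0.2, 0.5]
grip_width: 0.0297
wrist px 496 200 wh [20. 35.] a 10 at.044 [0.5733 0.2942]
wrist px 320 114 wh [37.  9.] a 90 at.044 [0.4204 0.092 ]
wrist px 449 89 wh [43. 13.] a 11 at.044 [0.4242 0.2446]
scene px 228 248 wh [15.  7.] a 27 at.044 [ 0.7584 -0.1964]
scene px 416 237 wh [16.  6.] a 45 at.044 [0.4334 0.2516]
1 [[147, 3, -71]] [[0.0, -0.01, -0.01]]
```

View pics/w3.png

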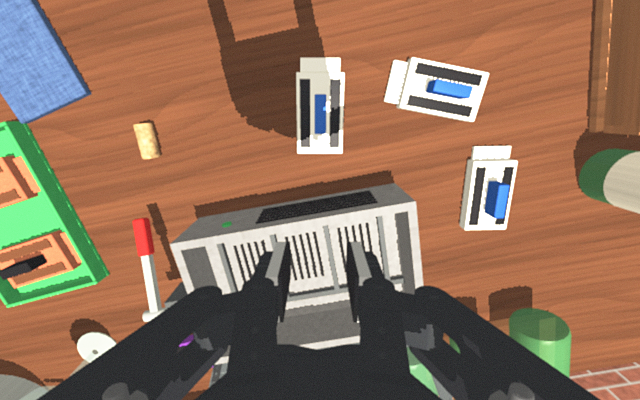

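```bash
python3 -m pendant '{"fingers":[0.3,0.3,0.3,0.3,0.3,0.3,0.3,0.3],"translation":[[0,3,-35],[20,3,-71],[60,3,-71],[100,3,-71],[130,3,-71],[147,3,-71],[147,3,-71],[147,3,-71]],"dr":[[0,-0.01,-0.01],[0,-0.01,-0.01],[0,-0.01,-0.01],[0,-0.01,-0.01],[0,-0.01,-0.01],[0,-0.01,-0.01],[0,-0.01,-0.01],[0,-0.01,-0.01]]}'
python3 - <<'E'
from look import *
m=look("w4");A=tcp(cas((.4130,.0935,.001),-.206))
show([A])
E
```

```text
t: 21.12
ee_pos: [0.4222, 0.0928, 0.121]
tool_rot: [[-0.001, 0.204, 0.979], [0.001, 0.979, -0.204], [-1.0, 0.001, -0.001]]
wrist_force: [-0.3, 1.0, -0.5]
grip_width: 0.0299
wrist px 571 317 wh [39. 53.] a 17 at.044 [0.5647 0.2901]
wrist px 318 189 wh [26. 15.] a 90 at.044 [0.4045 0.0948]
wrist px 514 171 wh [75. 18.] a 11 at.044 [0.4209 0.2425]
1 [[100, -2, -1]] [[0.0, 0.0, 0.0]]
```

```bash
python3 -m pendant '{"fingers":[0.3,0.3,0.3,0.3,0.3,0.3,0.3,0.3],"translation":[[20,-1,-1],[40,-2,-1],[60,-2,-1],[75,-2,-1],[85,-2,-1],[93,-2,-1],[99,-2,-1],[99,-2,-1]],"dr":[[0,0,0],[0,0,0],[0,0,0],[0,0,0],[0,0,0],[0,0,0],[0,0,0],[0,0,0]]}'
python3 -m pendant '{"fingers":[1,1,1,1,1,1,1,1],"translation":[[0,0,0],[0,0,0],[0,0,0],[0,0,0],[0,0,0],[0,0,0],[0,0,0],[0,0,0]],"dr":[[0,0,0],[0,0,0],[0,0,0],[0,0,0],[0,0,0],[0,0,0],[0,0,0],[0,0,0]]}'
python3 -m pendant '{"fingers":[1,1,1,1,1,1,1,1],"translation":[[-20,0,0],[-50,0,0],[-90,0,0],[-130,0,0],[-170,0,0],[-180,0,0],[-180,0,0],[-180,0,0]],"dr":[[0,0,0],[0,0,0],[0,0,0],[0,0,0],[0,0,0],[0,0,0],[0,0,0],[0,0,0]]}'
python3 - <<'E'
from plan import *
a=bay(-1,dx=.020,dz=.09,tilt=17)
show([a],[bay(-1,dx=.02,dz=.004,tilt=17)],[bay(-1,dx=.004,dz=.004,tilt=17)])
E
```

```text
t: 21.83
ee_pos: [0.4222, 0.0914, 0.0223]
tool_rot: [[0.002, 0.204, 0.979], [0.001, 0.979, -0.204], [-1.0, 0.001, 0.002]]
wrist_force: [0.6, 0.8, -0.2]
grip_width: 0.0295
t: 22.5
ee_pos: [0.4223, 0.0915, 0.0231]
tool_rot: [[0.003, 0.204, 0.979], [0.001, 0.979, -0.204], [-1.0, 0.002, 0.003]]
wrist_force: [-0.8, -0.1, 7.0]
grip_width: 0.0127
t: 23.17
ee_pos: [0.4212, 0.0913, 0.2026]
tool_rot: [[0.003, 0.204, 0.979], [0.001, 0.979, -0.204], [-1.0, 0.001, 0.002]]
wrist_force: [0.2, -0.7, -3.1]
grip_width: 0.0124
1 [[43, -91, 222]] [[-0.18, -0.29, 0.03]]
1 [[82, 0, -25]] [[0.0, 0.0, 0.0]]
1 [[-4, 0, -15]] [[0.0, 0.0, 0.0]]
```

```bash
python3 -m pendant '{"fingers":[1,1,1,1,1,1,1,1],"translation":[[0,-14,35],[0,-28,70],[0,-43,105],[0,-58,140],[0,-73,175],[0,-86,210],[20,-91,222],[43,-91,222]],"dr":[[-0.03,-0.04,0],[-0.06,-0.09,0.01],[-0.09,-0.14,0.01],[-0.12,-0.19,0.02],[-0.15,-0.24,0.02],[-0.18,-0.29,0.03],[-0.18,-0.29,0.03],[-0.18,-0.29,0.03]]}'
python3 - <<'E'
from look import *
look("w5")
show([bay(-1,dx=.020,dz=.03,tilt=17)],[bay(-1,dx=.02,dz=.004,tilt=17)],[bay(-1,dx=.004,dz=.004,tilt=17)])
E
```

```text
t: 23.83
ee_pos: [0.6229, -0.0458, 0.1581]
tool_rot: [[0.291, 0.026, 0.956], [-0.004, 1.0, -0.026], [-0.957, 0.003, 0.291]]
wrist_force: [1.0, -0.4, -2.2]
grip_width: 0.0127
wrist px 185 263 wh [23. 48.] a 86 at.044 [ 0.7397 -0.1947]
wrist px 318 263 wh [100.  29.] a 90 at.044 [ 0.744  -0.0506]
1 [[50, 1, -11]] [[0.0, -0.01, -0.01]]
1 [[25, 0, -7]] [[0.0, 0.0, 0.0]]
1 [[-4, 0, -16]] [[0.0, 0.0, 0.0]]
```

View pics/w5.png

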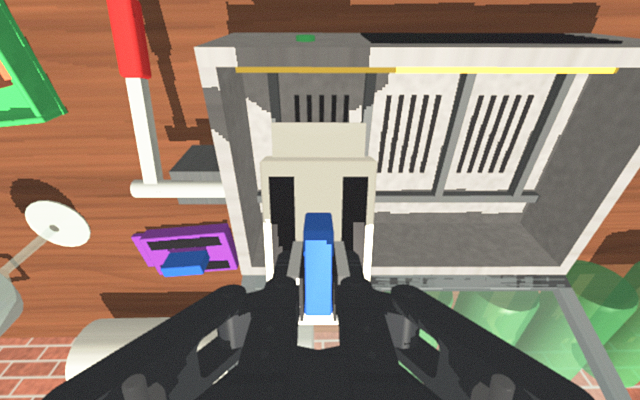

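```bash
python3 - <<'E'
from look import *
m=dict(np.load("pics/w5.npz"));o=get_obs();R,p=o["tool_rot"],o["ee_pos"]
c=lambda q:p+R@np.array([-(q[2]-.021),q[1],q[0]-.009])
for q in[(-.059,.025,.006),(-.059,-.025,.006),(-.041,-.03,.018),(-.041,.03,.018),(.032,0,.044),(-.014,0,.044)]:print(q,proj(m,c(q)).round(0))
for q in[(-.05,-.1115,.049),(-.05,.1115,.049),(-.05,-.037,.049)]:print("lip",q,proj(m,T(U,q)).round(0))
E
```

```text
(-0.059, 0.025, 0.006) [372. 110.]
(-0.059, -0.025, 0.006) [276. 110.]
(-0.041, -0.03, 0.018) [264. 148.]
(-0.041, 0.03, 0.018) [384. 148.]
(0.032, 0, 0.044) [324. 305.]
(-0.014, 0, 0.044) [325. 217.]
lip (-0.05, -0.1115, 0.049) [270.  73.]
lip (-0.05, 0.1115, 0.049) [586.  72.]
lip (-0.05, -0.037, 0.049) [376.  73.]
```

```bash
cat >> look.py <<'E'
def inhand(m,pts,yfree=True):
    "fit cassette-in-hand: dx(mm along x), dz(mm), pitch deg(extra tail-up) about grip pt; pts: {(local):(px)}"
    o=[get_obs() for _ in range(1)][0];R,p=o["tool_rot"],o["ee_pos"]
    def f(v):
        Y=Ro.from_euler('y',-v[2],degrees=True).as_matrix();r=[]
        for q,x in pts.items():
            a=Y@(np.array(q)-[.009,0,.031])+[.0+v[0]/1e3,v[3]/1e3,.010+v[1]/1e3]
            r+=list(proj(m,p+R@np.array([-a[2],a[1],a[0]]))-np.array(x))
        return np.array(r)
    s=least_squares(f,[0,0,0,0]);print("dx dz pitch dy",s.x,"tool pos",p);print(f(s.x).round(1));return s.x
E
python3 - <<'E'
from look import *
m=dict(np.load("pics/w5.npz"))
inhand(m,{(-.059,.025,.006):(366,123),(-.059,-.025,.006):(273,123),(-.041,-.03,.018):(262,158),(-.041,.03,.018):(376,158),(.032,.007,.044):(331,316),(.032,-.007,.044):(303,316),(-.014,.007,.044):(331,213),(-.014,-.007,.044):(306,213)})
E
```

```text
dx dz pitch dy [ 0.522   6.6567 12.9235 -2.895 ] tool pos [ 0.6168 -0.0438  0.1515]
[-2.3  1.5  0.4  1.6 -1.4 -2.1  0.4 -2.1  2.8 -0.7 -0.2 -0.7  3.3  1.2
 -3.6  1.2]
```

```bash
cat >> look.py <<'E'
def handeye():
    o=get_obs();m=camera_model("wrist");R,p=o["tool_rot"],o["ee_pos"]
    return m["R"]@R, m["R"]@p+m["t"]
def inhand(m,pts):
    H,h=handeye();mm=dict(m,R=H,t=h)
    def f(v):
        Y=Ro.from_euler('y',-v[2],degrees=True).as_matrix();r=[]
        for q,x in pts.items():
            a=Y@(np.array(q)-[.009,0,.031])+[v[0]/1e3,v[3]/1e3,.010+v[1]/1e3]
            r+=list(proj(mm,[-a[2],a[1],a[0]])-np.array(x))
        return np.array(r)
    s=least_squares(f,[0,0,0,0]);print("dx dz pitch dy",s.x);print(f(s.x).round(1));return s.x
E
python3 - <<'E'
from look import *
m=dict(np.load("pics/w5.npz"))
print(handeye())
inhand(m,{(-.059,.025,.006):(366,123),(-.059,-.025,.006):(273,123),(-.041,-.03,.018):(262,158),(-.041,.03,.018):(376,158),(.032,.007,.044):(331,316),(.032,-.007,.044):(303,316),(-.014,.007,.044):(331,213),(-.014,-.007,.044):(306,213)})
# lip vs camera pose
for q in[(-.05,-.135,.049),(-.05,.135,.049)]:print("lip",q,proj(m,T(U,q)).round(0))
o=get_obs();print(o["ee_pos"],o["wrist_force"])
show([bay(-1,dx=.020,dz=.03,tilt=17)])
E
```

```text
(array([[ 0.0007,  1.    ,  0.0008],
       [-0.2943, -0.0005,  0.9557],
       [ 0.9557, -0.0009,  0.2943]]), array([0.0013, 0.0308, 0.1575]))
dx dz pitch dy [-7.1092  2.1133 12.1802 -1.0785]
[-2.5  1.5  0.2  1.6 -1.5 -2.   0.3 -2.1  3.  -0.7 -0.  -0.7  3.4  1.2
 -3.5  1.2]
lip (-0.05, -0.135, 0.049) [236.  73.]
lip (-0.05, 0.135, 0.049) [619.  72.]
[ 0.6168 -0.0438  0.1515] [-2.1483  1.2698 -6.4496]
1 [[50, 1, -11]] [[0.0, -0.01, -0.01]]
```

```bash
python3 - <<'E'
from look import *
m=look("w6");o=get_obs();print(o["ee_pos"],o["wrist_force"],o["grip_width"],o["tool_rot"][:,0])
cv2.imwrite("pics/w6c.png",crop(cv2.imread("pics/w6.png"),210,50,440,340,2.05))
H,h=handeye();mm=dict(m,R=H,t=h)
for q in[(-.059,.025,.006),(-.059,-.025,.006),(-.041,-.03,.018),(-.041,.03,.018),(.032,0,.044),(-.014,0,.044),(-.014,0,.018),(.059,.03,.018)]:print(q,proj(mm,[.021-q[2],q[1],q[0]-.009]).round(0))
E
```

```text
wrist px 182 274 wh [23. 48.] a 86 at.044 [ 0.7393 -0.1943]
wrist px 318 263 wh [100.  29.] a 90 at.044 [ 0.7282 -0.0479]
[ 0.615  -0.0427  0.1523] [-2.1213  0.3301 -3.4996] 0.012367559620885942 [ 0.2754 -0.0001 -0.9613]
(-0.059, 0.025, 0.006) [369. 126.]
(-0.059, -0.025, 0.006) [272. 126.]
(-0.041, -0.03, 0.018) [260. 165.]
(-0.041, 0.03, 0.018) [381. 165.]
(0.032, 0, 0.044) [321. 324.]
(-0.014, 0, 0.044) [321. 237.]
(-0.014, 0, 0.018) [320. 216.]
(0.059, 0.03, 0.018) [371. 332.]
```

View pics/w6c.png

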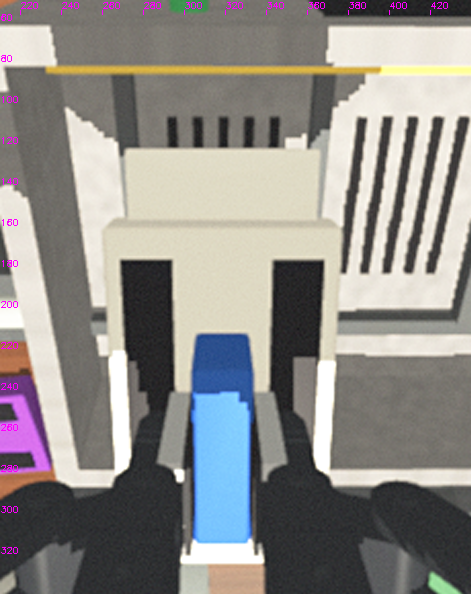

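```bash
python3 - <<'E'
from look import *
m=dict(np.load("pics/w6.npz"))
inhand(m,{(-.059,.025,.006):(366,122),(-.059,-.025,.006):(271,122),(-.041,-.03,.018):(261,157),(-.041,.03,.018):(377,157),(.032,.007,.044):(333,315),(.032,-.007,.044):(304,315),(-.014,.007,.044):(332,242),(-.014,-.007,.044):(304,242),(-.014,.007,.018):(331,213),(-.014,-.007,.018):(305,213)})
E
```

```text
dx dz pitch dy [ 0.0561 -5.6426 -7.6587 -1.0745]
[ 2.2 -0.9 -2.5 -0.8 -3.8  5.9  2.6  5.8 -0.9 -0.1  0.8 -0.1  2.  -3.7
 -1.2 -3.7  0.6 -1.   0.1 -1. ]
```

```bash
cat >> plan.py <<'E'
def held(c,v):
    "TCP pose for cassette pose c with in-hand v=(dx mm,dz mm,pitch deg,dy mm)"
    Rc,oc=c;Y=Ro.from_euler('y',-v[2],degrees=True).as_matrix();Rh=Rc@Y.T
    p=oc+Rc@np.array([.009,0,.031])-Rh@(np.array([v[0],v[3],10+v[1]])/1e3)
    return np.column_stack([-Rh[:,2],Rh[:,1],Rh[:,0]]),p
def bayh(k,v,dx=0,dz=0,tilt=0):
    o,y=yawp(U,(dx,.074*k,.03+dz)); return held(cas(o,y,tilt),v)
E
python3 - <<'E'
from plan import *
v=(0,-5.6,-7.7,-.5)
b=lambda **k:bayh(-1,v,**k)
for a in(b(dx=.018,dz=.005,tilt=18),):print(a[1])
show([b(dx=.018,dz=.06,tilt=18)],[b(dx=.018,dz=.006,tilt=18)],[b(dx=.006,dz=.005,tilt=18)])
E
```

```text
[ 0.6165 -0.0424  0.0815]
1 [[16, 0, -3]] [[0.0, -0.17, -0.01]]
1 [[48, 0, -23]] [[0.0, 0.0, 0.0]]
1 [[-4, 0, -12]] [[0.0, 0.0, 0.0]]
```

```bash
python3 -m pendant '{"fingers":[1,1,1,1,1,1,1,1],"translation":[[4,0,0],[8,0,-1],[12,0,-2],[16,0,-3],[16,0,-3],[16,0,-3],[16,0,-3],[16,0,-3]],"dr":[[0,-0.04,0],[0,-0.08,0],[0,-0.13,0],[0,-0.17,-0.01],[0,-0.17,-0.01],[0,-0.17,-0.01],[0,-0.17,-0.01],[0,-0.17,-0.01]]}'
python3 - <<'E'
from look import *
look("w7");v=(0,-5.6,-7.7,-.5)
b=lambda **k:bayh(-1,v,**k)
show([b(dx=.018,dz=.006,tilt=18)],[b(dx=.006,dz=.005,tilt=18)])
cv2.imwrite("pics/w7c.png",np.hstack([crop(cv2.imread("pics/w7.png"),210,50,440,340,1.95), ]))
look("sd7","side")
cv2.imwrite("pics/w7c.png",np.hstack([crop(cv2.imread("pics/w7.png"),210,50,440,340,1.72)[:480],crop(cv2.imread("pics/sd7.png"),280,110,400,230,3.3)[:396].copy() if 0 else cv2.resize(crop(cv2.imread("pics/sd7.png"),280,110,400,250,3.3),(390,480))]))
E
```

```text
t: 24.6
ee_pos: [0.6228, -0.043, 0.144]
tool_rot: [[0.446, 0.027, 0.894], [-0.016, 1.0, -0.022], [-0.895, -0.005, 0.447]]
wrist_force: [-0.1, -0.5, -1.7]
grip_width: 0.0125
wrist px 181 245 wh [23. 48.] a 86 at.044 [ 0.7361 -0.1926]
wrist px 318 262 wh [99. 29.] a 90 at.044 [ 0.7712 -0.0495]
1 [[52, 1, -33]] [[0.0, 0.01, 0.01]]
1 [[-4, 0, -12]] [[0.0, 0.0, 0.0]]
```

View pics/w7c.png

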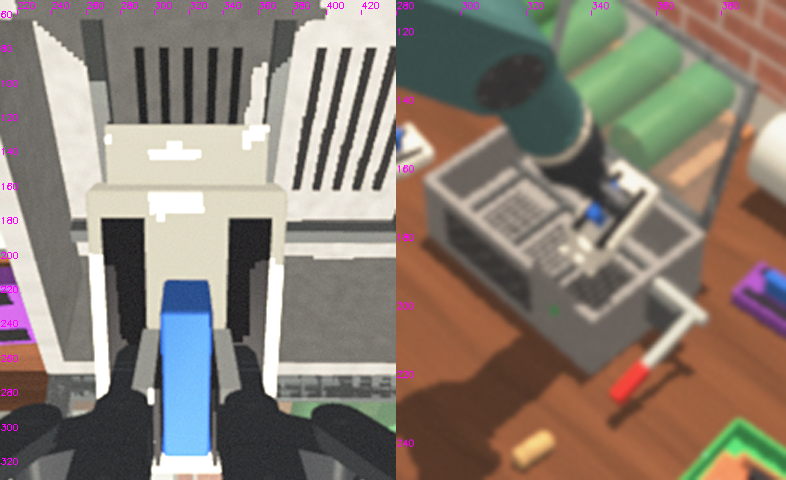

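```bash
python3 - <<'E'
from look import *
m=dict(np.load("pics/w7.npz"))
s=1.72;w=lambda x,y:(x/s+210,y/s+50)
v=inhand(m,{(-.059,.025,.006):w(268,125),(-.059,-.025,.006):w(105,125),(-.041,-.03,.018):w(87,190),(-.041,.03,.018):w(286,190),(.032,.007,.044):w(211,455),(.032,-.007,.044):w(161,455),(-.014,.007,.044):w(211,310),(-.014,-.007,.044):w(162,310),(-.014,.007,.018):w(209,280),(-.014,-.007,.018):w(163,280)})
E
```

```text
dx dz pitch dy [-1.1837 -5.4583 -0.6712 -1.0945]
[-0.4  0.7  0.1  0.7 -1.1  0.7  0.9  0.6 -0.4  0.3  0.8  0.3  1.1  0.1
 -1.3  0.1 -0.2 -1.8  0.5 -1.8]
```

```bash
python3 - <<'E'
from plan import *
v=(-1,-4,0,-.5)
b=lambda **k:bayh(-1,v,**k)
show([b(dx=.02,dz=.05,tilt=18)],[b(dx=.018,dz=.006,tilt=18)],[b(dx=.006,dz=.004,tilt=18)],[b(dx=-.002,dz=.003,tilt=18)])
E
```

```text
1 [[15, 1, -12]] [[0.0, 0.15, 0.01]]
1 [[41, 0, -15]] [[0.0, 0.0, 0.0]]
1 [[-1, 0, -12]] [[0.0, 0.0, 0.0]]
1 [[-2, 0, -8]] [[0.0, 0.0, 0.0]]
```

```bash
python3 -m pendant '{"fingers":[1,1,1,1,1,1,1,1],"translation":[[5,1,-4],[10,1,-8],[15,1,-12],[15,1,-12],[15,1,-12],[15,1,-12],[15,1,-12],[15,1,-12]],"dr":[[0,0.05,0],[0,0.1,0],[0,0.15,0.01],[0,0.15,0.01],[0,0.15,0.01],[0,0.15,0.01],[0,0.15,0.01],[0,0.15,0.01]]}'
python3 -m pendant '{"fingers":[1,1,1,1,1,1,1,1],"translation":[[8,0,-3],[16,0,-6],[24,0,-9],[32,0,-12],[41,0,-15],[41,0,-15],[41,0,-15],[41,0,-15]],"dr":[[0,0,0],[0,0,0],[0,0,0],[0,0,0],[0,0,0],[0,0,0],[0,0,0],[0,0,0]]}'
python3 -m pendant '{"fingers":[1,1,1,1,1,1,1,1],"translation":[[0,0,-3],[-1,0,-6],[-1,0,-9],[-1,0,-12],[-1,0,-12],[-1,0,-12],[-1,0,-12],[-1,0,-12]],"dr":[[0,0,0],[0,0,0],[0,0,0],[0,0,0],[0,0,0],[0,0,0],[0,0,0],[0,0,0]]}'
python3 -m pendant '{"fingers":[1,1,1,1,1,1,1,1],"translation":[[0,0,-2],[-1,0,-4],[-1,0,-6],[-1,0,-7],[-1,0,-7],[-1,0,-7],[-1,0,-7],[-1,0,-7]],"dr":[[0,0,0],[0,0,0],[0,0,0],[0,0,0],[0,0,0],[0,0,0],[0,0,0],[0,0,0]]}'
python3 - <<'E'
from plan import *
v=(-1,-4,0,-.5)
b=lambda **k:bayh(-1,v,**k)
print(b(dx=-.002,dz=.002,tilt=18)[1])
show([b(dx=-.003,dz=.003,tilt=18)])
E
```

```text
t: 25.37
ee_pos: [0.6173, -0.0419, 0.1245]
tool_rot: [[0.307, 0.024, 0.951], [-0.003, 1.0, -0.024], [-0.952, 0.005, 0.307]]
wrist_force: [0.4, -0.4, -2.6]
grip_width: 0.0128
t: 26.03
ee_pos: [0.6163, -0.0418, 0.0806]
tool_rot: [[0.307, 0.023, 0.951], [-0.003, 1.0, -0.024], [-0.952, 0.004, 0.307]]
wrist_force: [-1.2, 0.3, -2.0]
grip_width: 0.0125
t: 26.7
ee_pos: [0.6047, -0.0415, 0.0782]
tool_rot: [[0.308, 0.023, 0.951], [-0.003, 1.0, -0.024], [-0.952, 0.004, 0.308]]
wrist_force: [-0.1, 0.2, -2.9]
grip_width: 0.013
t: 27.37
ee_pos: [0.5998, -0.0417, 0.0781]
tool_rot: [[0.312, 0.024, 0.95], [-0.004, 1.0, -0.024], [-0.95, 0.004, 0.312]]
wrist_force: [4.9, 1.7, 0.6]
grip_width: 0.0128
[ 0.5974 -0.0419  0.0771]
1 [[-1, 0, -3]] [[0.0, 0.0, 0.0]]
```

```bash
python3 - <<'E'
from plan import *
v=(-3.4,-4,0,-.5)
b=lambda **k:bayh(-1,v,**k)
show([b(dx=-.001,dz=.002,tilt=18)]+[b(dx=-.001,dz=.001,tilt=a) for a in (15,12,9,6,3,1,0)])
E
```

```text
8 [[0, 0, 1], [5, 0, 2], [9, 0, 3], [13, 0, 3], [17, 0, 4], [21, 0, 4], [23, 0, 5], [25, 0, 5]] [[0.0, 0.0, 0.0], [0.0, 0.06, 0.0], [0.0, 0.11, 0.0], [0.0, 0.16, 0.0], [0.0, 0.21, 0.0], [0.0, 0.26, 0.0], [0.0, 0.3, 0.0], [0.0, 0.32, 0.0]]
```

```bash
python3 -m pendant '{"fingers":[1,1,1,1,1,1,1,1],"translation":[[0,0,1],[5,0,2],[9,0,3],[13,0,3],[17,0,4],[21,0,4],[23,0,5],[23,0,5]],"dr":[[0,0,0],[0,0.06,0],[0,0.11,0],[0,0.16,0],[0,0.21,0],[0,0.26,0],[0,0.3,0],[0,0.31,0]]}'
python3 -m pendant '{"fingers":[1,1,1,1,1,1,1,1],"translation":[[1,0,0],[1,0,0],[1,0,0],[1,0,0],[1,0,0],[1,0,0],[1,0,0],[1,0,0]],"dr":[[0,0.01,0],[0,0.01,0],[0,0.01,0],[0,0.01,0],[0,0.01,0],[0,0.01,0],[0,0.01,0],[0,0.01,0]]}'
python3 - <<'E'
from plan import *
v=(-3.4,-4,0,-.5)
b=lambda **k:bayh(-1,v,**k)
print(b(dx=-.001)[1]);show([b(dx=-.001)])
E
```

```text
t: 28.03
ee_pos: [0.61, -0.0417, 0.0559]
tool_rot: [[0.0, 0.023, 1.0], [0.004, 1.0, -0.023], [-1.0, 0.004, 0.0]]
wrist_force: [0.8, 0.4, -2.2]
grip_width: 0.0127
t: 28.7
ee_pos: [0.609, -0.0415, 0.0556]
tool_rot: [[-0.008, 0.023, 1.0], [0.005, 1.0, -0.023], [-1.0, 0.004, -0.008]]
wrist_force: [1.6, -0.1, -2.8]
grip_width: 0.0127
[ 0.6119 -0.0422  0.055 ]
1 [[1, -1, 3]] [[0.0, -0.01, 0.0]]
```

```bash
python3 -m pendant '{"fingers":[1,1,1,1,1,1,1,1],"translation":[[1,0,1],[2,0,1],[3,0,1],[3,0,1],[3,0,1],[3,0,1],[3,0,1],[3,0,1]],"dr":[[0,-0.01,0],[0,-0.01,0],[0,-0.01,0],[0,-0.01,0],[0,-0.01,0],[0,-0.01,0],[0,-0.01,0],[0,-0.01,0]]}'
```

```text
t: 29.37
ee_pos: [0.6095, -0.0413, 0.0532]
tool_rot: [[0.001, 0.023, 1.0], [0.005, 1.0, -0.023], [-1.0, 0.005, 0.001]]
wrist_force: [-3.4, 1.2, 6.6]
grip_width: 0.0128
```

```bash
python3 -m pendant '{"fingers":[0.4,0.2,0.2,0.2,0.2,0.2,0.2,0.2],"translation":[[0,0,0],[0,0,0],[0,0,0],[-10,0,0],[-25,0,0],[-45,0,0],[-60,0,0],[-60,0,0]],"dr":[[0,0,0],[0,0,0],[0,0,0],[0,0,0],[0,0,0],[0,0,0],[0,0,0],[0,0,0]]}'
python3 -m pendant '{"fingers":[1,1,1,1,1,1,1,1],"translation":[[0,0,18],[0,0,18],[0,0,18],[0,0,18],[0,0,18],[0,0,18],[0,0,18],[0,0,18]],"dr":[[0,0,0],[0,0,0],[0,0,0],[0,0,0],[0,0,0],[0,0,0],[0,0,0],[0,0,0]]}'
python3 -m pendant '{"fingers":[1,1,1,1,1,1,1,1],"translation":[[10,0,0],[20,0,0],[30,0,0],[34,0,0],[36,0,0],[38,0,0],[40,0,0],[40,0,0]],"dr":[[0,0,0],[0,0,0],[0,0,0],[0,0,0],[0,0,0],[0,0,0],[0,0,0],[0,0,0]]}'
```

```text
t: 30.03
ee_pos: [0.6126, -0.0422, 0.1163]
tool_rot: [[0.008, 0.023, 1.0], [0.003, 1.0, -0.023], [-1.0, 0.003, 0.008]]
wrist_force: [1.1, 1.2, 0.5]
grip_width: 0.0345
t: 30.7
ee_pos: [0.6277, -0.0422, 0.1124]
tool_rot: [[0.002, 0.024, 1.0], [0.004, 1.0, -0.024], [-1.0, 0.005, 0.002]]
wrist_force: [0.6, -0.4, -0.3]
grip_width: 0.0001
t: 31.37
ee_pos: [0.6276, -0.0419, 0.074]
tool_rot: [[0.001, 0.023, 1.0], [0.004, 1.0, -0.023], [-1.0, 0.004, 0.001]]
wrist_force: [-5.3, -0.3, 13.5]
grip_width: 0.0002
```

```bash
python3 -m pendant '{"fingers":[1,0.3,0.3,0.3,0.3,0.3,0.3,0.3],"translation":[[-30,0,0],[-60,0,0],[-95,0,0],[-100,30,-20],[-100,60,-40],[-100,90,-60],[-100,120,-80],[-100,150,-100]],"dr":[[0,0,0],[0,0,0],[0,0,0],[0,0,0],[-0.1,0,0],[-0.2,0,0],[-0.3,0,0],[-0.4,0,0]]}'
python3 - <<'E'
from plan import *
show([up(tcp(cas((.4228,.2421,0),1.188)),.16)])
E
```

```text
t: 32.03
ee_pos: [0.5308, 0.111, 0.1734]
tool_rot: [[0.003, -0.372, 0.928], [0.005, 0.928, 0.372], [-1.0, 0.003, 0.005]]
wrist_force: [1.0, -0.1, -0.3]
grip_width: 0.0297
1 [[-7, 168, -45]] [[-0.81, 0.01, 0.0]]
```

```bash
python3 -m pendant '{"fingers":[0.3,0.3,0.3,0.3,0.3,0.3,0.3,0.3],"translation":[[-7,34,-9],[-7,68,-18],[-7,101,-27],[-7,135,-36],[-7,168,-45],[-7,168,-45],[-7,168,-45],[-7,168,-45]],"dr":[[-0.12,0,0],[-0.24,0,0],[-0.36,0,0],[-0.48,0,0],[-0.6,0,0],[-0.72,0,0],[-0.81,0.01,0],[-0.81,0.01,0]]}'
python3 -m pendant '{"fingers":[0.3,0.3,0.3,0.3,0.3,0.3,0.3,0.3],"translation":[[0,0,0],[0,0,0],[0,0,0],[0,0,0],[0,0,0],[0,0,0],[0,0,0],[0,0,0]],"dr":[[0,0,0],[0,0,0],[0,0,0],[0,0,0],[0,0,0],[0,0,0],[0,0,0],[0,0,0]]}'
python3 - <<'E'
from look import *
look("w8");look("sc8","scene");look("sd8","side");B=tcp(cas((.4228,.2421,.001),1.188));print(B[1]);show([B])
E
```

```text
t: 32.7
ee_pos: [0.4278, 0.2504, 0.1808]
tool_rot: [[-0.004, -0.929, 0.37], [-0.002, 0.37, 0.929], [-1.0, 0.003, -0.003]]
wrist_force: [0.4, -0.0, 0.0]
grip_width: 0.0295
t: 33.37
ee_pos: [0.4279, 0.2494, 0.1803]
tool_rot: [[-0.005, -0.927, 0.375], [-0.002, 0.375, 0.927], [-1.0, 0.003, -0.004]]
wrist_force: [-0.3, 0.4, -0.8]
grip_width: 0.0301
wrist px 211 280 wh [20. 48.] a 81 at.044 [0.5707 0.2963]
wrist px 321 182 wh [33. 12.] a 90 at.044 [0.4207 0.2403]
scene px 228 248 wh [15.  7.] a 27 at.044 [ 0.7584 -0.1964]
scene px 417 237 wh [15.  6.] a 45 at.044 [0.4338 0.2526]
scene px 299 231 wh [ 5. 15.] a 38 at.044 [ 0.5996 -0.0525]
[0.4262 0.2504 0.022 ]
1 [[158, 1, 1]] [[0.0, 0.0, 0.0]]
```

View pics/w8.png

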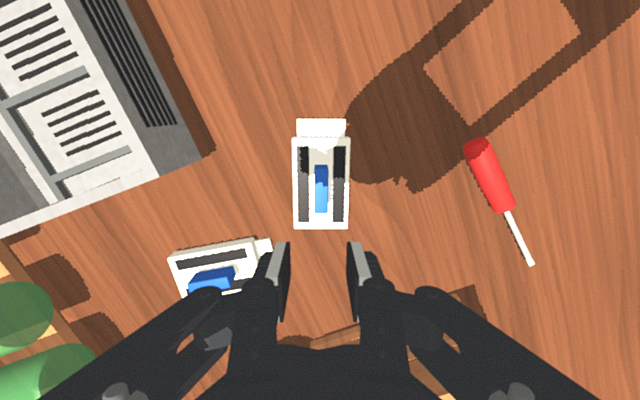

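```bash
python3 -m pendant '{"fingers":[0.3,0.3,0.3,0.3,0.3,0.3,0.3,0.3],"translation":[[35,0,-1],[70,0,-1],[95,0,-1],[115,0,-1],[130,0,-1],[143,0,-1],[153,0,-1],[158,0,-1]],"dr":[[0,0,0],[0,0,0],[0,0,0],[0,0,0],[0,0,0],[0,0,0],[0,0,0],[0,0,0]]}'
python3 -m pendant '{"fingers":[0.3,1,1,1,1,1,1,1],"translation":[[0,0,0],[0,0,0],[0,0,0],[0,0,0],[0,0,0],[0,0,0],[0,0,0],[0,0,0]],"dr":[[0,0,0],[0,0,0],[0,0,0],[0,0,0],[0,0,0],[0,0,0],[0,0,0],[0,0,0]]}'
python3 -m pendant '{"fingers":[1,1,1,1,1,1,1,1],"translation":[[-20,0,0],[-50,0,0],[-80,0,0],[-110,0,0],[-140,0,0],[-170,0,0],[-180,0,0],[-180,0,0]],"dr":[[0,0,0],[0,0,0],[0,0,0],[0,0,0],[0,0,0],[0,0,0],[0,0,0],[0,0,0]]}'
python3 - <<'E'
from plan import *
v=(-2,-2,0,0)
show([bayh(0,v,dx=.02,dz=.1,tilt=18)])
E
```

```text
t: 34.18
ee_pos: [0.4262, 0.248, 0.0212]
tool_rot: [[-0.006, -0.927, 0.375], [-0.003, 0.375, 0.927], [-1.0, 0.004, -0.005]]
wrist_force: [0.4, 0.0, 0.3]
grip_width: 0.0301
t: 34.85
ee_pos: [0.4272, 0.2484, 0.0229]
tool_rot: [[-0.003, -0.927, 0.375], [-0.002, 0.375, 0.927], [-1.0, 0.002, -0.003]]
wrist_force: [-0.5, 1.0, 6.1]
grip_width: 0.0125
t: 35.52
ee_pos: [0.4294, 0.2494, 0.2047]
tool_rot: [[0.001, -0.927, 0.375], [-0.0, 0.375, 0.927], [-1.0, -0.001, 0.0]]
wrist_force: [0.6, 0.5, -2.4]
grip_width: 0.0131
1 [[31, -261, -130]] [[1.2, -0.27, -0.19]]
```

```bash
python3 -m pendant '{"fingers":[1,1,1,1,1,1,1,1],"translation":[[0,-20,-10],[0,-45,-20],[0,-70,-32],[0,-95,-44],[0,-120,-56],[0,-140,-65],[0,-140,-65],[0,-140,-65]],"dr":[[0.08,-0.02,-0.01],[0.17,-0.04,-0.03],[0.26,-0.06,-0.04],[0.35,-0.08,-0.06],[0.44,-0.1,-0.07],[0.53,-0.12,-0.09],[0.6,-0.13,-0.1],[0.6,-0.13,-0.1]]}'
python3 - <<'E'
from plan import *
v=(-2,-2,0,0)
show([bayh(0,v,dx=.02,dz=.1,tilt=18)])
E
```

```text
t: 36.18
ee_pos: [0.5314, 0.1346, 0.1992]
tool_rot: [[0.148, -0.545, 0.825], [0.033, 0.837, 0.546], [-0.988, -0.053, 0.142]]
wrist_force: [-1.7, -0.2, -1.9]
grip_width: 0.0127
1 [[35, -135, 15]] [[0.6, -0.15, -0.09]]
```

```bash
python3 -m pendant '{"fingers":[1,1,1,1,1,1,1,1],"translation":[[0,-25,3],[5,-50,6],[12,-80,9],[20,-110,12],[28,-135,15],[35,-135,15],[35,-135,15],[35,-135,15]],"dr":[[0.09,-0.02,-0.01],[0.18,-0.04,-0.03],[0.27,-0.07,-0.04],[0.36,-0.09,-0.05],[0.45,-0.11,-0.07],[0.53,-0.13,-0.08],[0.6,-0.15,-0.09],[0.6,-0.15,-0.09]]}'
python3 -m pendant '{"fingers":[1,1,1,1,1,1,1,1],"translation":[[0,0,0],[0,0,0],[0,0,0],[0,0,0],[0,0,0],[0,0,0],[0,0,0],[0,0,0]],"dr":[[0,0,0],[0,0,0],[0,0,0],[0,0,0],[0,0,0],[0,0,0],[0,0,0],[0,0,0]]}'
python3 - <<'E'
from look import *
look("w9")
v=(-2,-2,0,0)
b=lambda **k:bayh(0,v,**k)
show([b(dx=.02,dz=.04,tilt=18)],[b(dx=.018,dz=.004,tilt=18)],[b(dx=.006,dz=.003,tilt=18)],[b(dx=-.002,dz=.002,tilt=18)])
E
```

```text
t: 36.85
ee_pos: [0.6216, 0.0332, 0.1737]
tool_rot: [[0.308, 0.023, 0.951], [-0.01, 1.0, -0.021], [-0.951, -0.003, 0.308]]
wrist_force: [-0.9, 0.3, -2.2]
grip_width: 0.0126
t: 37.52
ee_pos: [0.6248, 0.0327, 0.1774]
tool_rot: [[0.314, 0.023, 0.949], [-0.01, 1.0, -0.021], [-0.949, -0.003, 0.314]]
wrist_force: [0.8, -0.6, -0.7]
grip_width: 0.0131
wrist px 318 277 wh [84. 29.] a 90 at.044 [0.7979 0.0263]
wrist px 124 246 wh [21. 45.] a 86 at.044 [ 0.7408 -0.1939]
wrist px 225 141 wh [61. 23.] a 86 at.044 [ 0.6148 -0.0519]
wrist px 632 106 wh [21. 14.] a 90 at.044 [0.5907 0.2903]
1 [[60, -1, -22]] [[0.0, 0.01, 0.0]]
1 [[34, 0, -13]] [[0.0, 0.0, 0.0]]
1 [[-3, 0, -12]] [[0.0, 0.0, 0.0]]
1 [[-2, 0, -8]] [[0.0, 0.0, 0.0]]
```

```bash
python3 -m pendant '{"fingers":[1,1,1,1,1,1,1,1],"translation":[[12,-1,-4],[24,-1,-8],[36,-1,-13],[48,-1,-18],[60,-1,-22],[60,-1,-22],[60,-1,-22],[60,-1,-22]],"dr":[[0,0.01,0],[0,0.01,0],[0,0.01,0],[0,0.01,0],[0,0.01,0],[0,0.01,0],[0,0.01,0],[0,0.01,0]]}'
python3 -m pendant '{"fingers":[1,1,1,1,1,1,1,1],"translation":[[7,0,-2],[14,0,-5],[21,0,-8],[28,0,-10],[32,0,-12],[32,0,-12],[32,0,-12],[32,0,-12]],"dr":[[0,0,0],[0,0,0],[0,0,0],[0,0,0],[0,0,0],[0,0,0],[0,0,0],[0,0,0]]}'
python3 -m pendant '{"fingers":[1,1,1,1,1,1,1,1],"translation":[[0,0,-3],[-1,0,-6],[-2,0,-9],[-2,0,-12],[-2,0,-12],[-2,0,-12],[-2,0,-12],[-2,0,-12]],"dr":[[0,0,0],[0,0,0],[0,0,0],[0,0,0],[0,0,0],[0,0,0],[0,0,0],[0,0,0]]}'
python3 -m pendant '{"fingers":[1,1,1,1,1,1,1,1],"translation":[[0,0,-1],[0,0,-3],[-1,0,-4],[-1,0,-6],[-1,0,-6],[-1,0,-6],[-1,0,-6],[-1,0,-6]],"dr":[[0,0,0],[0,0,0],[0,0,0],[0,0,0],[0,0,0],[0,0,0],[0,0,0],[0,0,0]]}'
python3 - <<'E'
from plan import *
v=(-2,-2,0,0)
b=lambda **k:bayh(0,v,**k)
print(b(dx=-.002,dz=.002,tilt=18)[1])
show([b(dx=-.002,dz=.002,tilt=18)])
E
```

```text
t: 38.23
ee_pos: [0.6231, 0.0314, 0.1135]
tool_rot: [[0.305, 0.023, 0.952], [-0.01, 1.0, -0.021], [-0.952, -0.003, 0.305]]
wrist_force: [-1.0, -0.3, -1.9]
grip_width: 0.013
t: 38.9
ee_pos: [0.6212, 0.0314, 0.0793]
tool_rot: [[0.305, 0.023, 0.952], [-0.01, 1.0, -0.021], [-0.952, -0.003, 0.305]]
wrist_force: [-0.6, 0.4, -2.3]
grip_width: 0.0128
t: 39.57
ee_pos: [0.6092, 0.0317, 0.0776]
tool_rot: [[0.305, 0.023, 0.952], [-0.01, 1.0, -0.021], [-0.952, -0.003, 0.305]]
wrist_force: [-0.0, -0.5, -2.1]
grip_width: 0.0126
t: 40.23
ee_pos: [0.603, 0.0319, 0.0767]
tool_rot: [[0.305, 0.023, 0.952], [-0.01, 1.0, -0.021], [-0.952, -0.003, 0.305]]
wrist_force: [0.0, 0.1, -2.0]
grip_width: 0.0128
[0.6007 0.0315 0.0755]
1 [[0, 0, -3]] [[0.0, 0.0, 0.0]]
```

```bash
python3 -m pendant '{"fingers":[1,1,1,1,1,1,1,1],"translation":[[0,0,-1],[0,0,-2],[0,0,-3],[0,0,-3],[0,0,-3],[0,0,-3],[0,0,-3],[0,0,-3]],"dr":[[0,0,0],[0,0,0],[0,0,0],[0,0,0],[0,0,0],[0,0,0],[0,0,0],[0,0,0]]}'
python3 -m pendant '{"fingers":[1,1,1,1,1,1,1,1],"translation":[[0,0,-1],[0,0,-2],[0,0,-2],[0,0,-2],[0,0,-2],[0,0,-2],[0,0,-2],[0,0,-2]],"dr":[[0,0,0],[0,0,0],[0,0,0],[0,0,0],[0,0,0],[0,0,0],[0,0,0],[0,0,0]]}'
```

```text
t: 40.9
ee_pos: [0.6001, 0.0319, 0.0757]
tool_rot: [[0.305, 0.023, 0.952], [-0.01, 1.0, -0.021], [-0.952, -0.003, 0.305]]
wrist_force: [0.2, -0.6, -1.7]
grip_width: 0.0127
t: 41.57
ee_pos: [0.5991, 0.0319, 0.0756]
tool_rot: [[0.306, 0.023, 0.952], [-0.01, 1.0, -0.021], [-0.952, -0.003, 0.306]]
wrist_force: [3.8, 0.3, -0.0]
grip_width: 0.0125
```

```bash
python3 - <<'E'
from plan import *
v=(-.4,-2,0,0)
b=lambda **k:bayh(0,v,**k)
show([b(dx=-.001,dz=.002,tilt=18)]+[b(dx=-.001,dz=.001,tilt=a) for a in (15,12,9,6,3,1,0)])
print(b(dx=-.001)[1])
E
```

```text
8 [[1, 0, 1], [5, 0, 2], [9, 0, 3], [13, 0, 3], [17, 0, 4], [20, 0, 4], [23, 0, 4], [24, 0, 4]] [[0.0, 0.0, 0.0], [0.0, 0.05, 0.0], [0.0, 0.1, 0.0], [0.0, 0.15, 0.0], [0.0, 0.21, 0.0], [0.0, 0.26, 0.0], [0.0, 0.29, 0.0], [0.0, 0.31, 0.0]]
[0.6106 0.0313 0.053 ]
```

```bash
python3 -m pendant '{"fingers":[1,1,1,1,1,1,1,1],"translation":[[1,0,1],[5,0,2],[9,0,3],[13,0,3],[17,0,4],[20,0,4],[23,0,4],[24,0,4]],"dr":[[0,0,0],[0,0.05,0],[0,0.1,0],[0,0.15,0],[0,0.21,0],[0,0.26,0],[0,0.29,0],[0,0.31,0]]}'
python3 -m pendant '{"fingers":[1,1,1,1,1,1,1,1],"translation":[[0,0,1],[0,0,1],[0,0,1],[0,0,1],[0,0,1],[0,0,1],[0,0,1],[0,0,1]],"dr":[[0,0,0],[0,0,0],[0,0,0],[0,0,0],[0,0,0],[0,0,0],[0,0,0],[0,0,0]]}'
```

```text
t: 42.23
ee_pos: [0.6088, 0.0315, 0.0529]
tool_rot: [[-0.004, 0.023, 1.0], [-0.003, 1.0, -0.023], [-1.0, -0.003, -0.004]]
wrist_force: [-2.6, 0.1, 12.3]
grip_width: 0.013
t: 42.9
ee_pos: [0.6099, 0.0318, 0.0532]
tool_rot: [[-0.001, 0.023, 1.0], [-0.003, 1.0, -0.023], [-1.0, -0.003, -0.001]]
wrist_force: [0.6, -0.7, -1.7]
grip_width: 0.0127
```

```bash
python3 -m pendant '{"fingers":[0.4,0.2,0.2,0.2,0.2,0.2,0.2,0.2],"translation":[[1,0,0],[1,0,0],[1,0,0],[-10,0,0],[-25,0,0],[-45,0,0],[-60,0,0],[-60,0,0]],"dr":[[0,0,0],[0,0,0],[0,0,0],[0,0,0],[0,0,0],[0,0,0],[0,0,0],[0,0,0]]}'
python3 -m pendant '{"fingers":[1,1,1,1,1,1,1,1],"translation":[[0,0,16],[0,0,16],[0,0,16],[0,0,16],[0,0,16],[0,0,16],[0,0,16],[0,0,16]],"dr":[[0,0,0],[0,0,0],[0,0,0],[0,0,0],[0,0,0],[0,0,0],[0,0,0],[0,0,0]]}'
python3 -m pendant '{"fingers":[1,1,1,1,1,1,1,1],"translation":[[10,0,0],[20,0,0],[30,0,0],[34,0,0],[36,0,0],[38,0,0],[40,0,0],[40,0,0]],"dr":[[0,0,0],[0,0,0],[0,0,0],[0,0,0],[0,0,0],[0,0,0],[0,0,0],[0,0,0]]}'
python3 - <<'E'
from look import *
look("w10")
E
```

```text
t: 43.57
ee_pos: [0.6131, 0.0317, 0.1176]
tool_rot: [[0.006, 0.023, 1.0], [-0.003, 1.0, -0.023], [-1.0, -0.003, 0.006]]
wrist_force: [1.5, -0.1, -0.2]
grip_width: 0.034
t: 44.23
ee_pos: [0.6259, 0.0315, 0.1133]
tool_rot: [[-0.001, 0.023, 1.0], [-0.003, 1.0, -0.023], [-1.0, -0.003, -0.001]]
wrist_force: [0.1, 0.0, -0.2]
grip_width: 0.0002
t: 44.9
ee_pos: [0.6264, 0.0314, 0.0741]
tool_rot: [[-0.0, 0.023, 1.0], [-0.003, 1.0, -0.023], [-1.0, -0.003, -0.0]]
wrist_force: [-3.3, 0.3, 4.1]
grip_width: -0.0002
wrist px 26 391 wh [15. 53.] a 86 at.044 [ 0.7504 -0.1961]
wrist px 318 215 wh [50. 24.] a 90 at.044 [0.6127 0.0303]
wrist px 179 225 wh [84. 28.] a 81 at.044 [ 0.6174 -0.0566]
```

```bash
python3 - <<'E'
from plan import *
C=tcp(cas((.5689,.3020,0),-.22))
show([up(C,.19)])
E
```

```text
1 [[-138, 267, -55]] [[0.2, 0.0, 0.0]]
```

```bash
python3 -m pendant '{"fingers":[1,1,1,1,1,1,1,1],"translation":[[-40,0,0],[-80,0,0],[-120,20,-5],[-138,55,-15],[-138,90,-25],[-138,125,-35],[-138,160,-45],[-138,195,-55]],"dr":[[0,0,0],[0,0,0],[0,0,0],[0.05,0,0],[0.1,0,0],[0.15,0,0],[0.2,0,0],[0.2,0,0]]}'
python3 - <<'E'
from plan import *
C=tcp(cas((.5689,.3020,0),-.22))
show([up(C,.19)])
E
```

```text
t: 45.62
ee_pos: [0.5755, 0.2296, 0.2116]
tool_rot: [[0.001, 0.224, 0.975], [-0.003, 0.975, -0.224], [-1.0, -0.002, 0.001]]
wrist_force: [-0.1, 0.3, -0.2]
grip_width: 0.0004
1 [[0, 69, -14]] [[-0.01, 0.0, 0.0]]
```

```bash
python3 -m pendant '{"fingers":[0.3,0.3,0.3,0.3,0.3,0.3,0.3,0.3],"translation":[[0,20,-4],[0,40,-8],[0,60,-12],[0,69,-14],[0,69,-14],[0,69,-14],[0,69,-14],[0,69,-14]],"dr":[[0,0,0],[0,0,0],[0,0,0],[0,0,0],[0,0,0],[0,0,0],[0,0,0],[0,0,0]]}'
python3 - <<'E'
from look import *
look("w11");H,h=handeye()
C=tcp(cas((.5689,.3020,0.001),-.22))
show([C]); print(get_obs()["ee_pos"])
cv2.imwrite("pics/w11c.png",crop(cv2.imread("pics/w11.png"),220,60,420,260,3))
E
```

```text
t: 46.28
ee_pos: [0.5775, 0.297, 0.2107]
tool_rot: [[-0.001, 0.222, 0.975], [-0.004, 0.975, -0.222], [-1.0, -0.004, 0.0]]
wrist_force: [-0.2, 0.4, -0.3]
grip_width: 0.0303
wrist px 33 278 wh [43. 33.] a 60 at.044 [ 0.6139 -0.0633]
wrist px 94 268 wh [44. 29.] a 65 at.044 [0.6187 0.0136]
1 [[189, 4, -1]] [[0.0, 0.0, 0.0]]
[0.5776 0.2971 0.2107]
```

View pics/w11c.png

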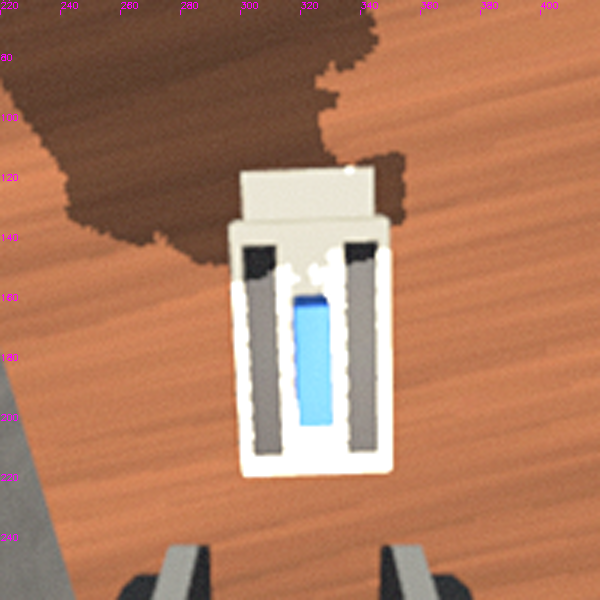

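```bash
python3 - <<'E'
from look import *
m=dict(np.load("pics/w11.npz"));w=lambda x,y:(x/3+220,y/3+60)
Q=[(-.041,.03,.018),(-.041,-.03,.018),(.059,-.03,.018),(.059,.03,.018),(-.059,.025,.006),(-.059,-.025,.006),(-.014,-.007,.044),(.032,-.007,.044),(.032,.007,.044)]
q,e=fit([(m,p,w(*x)) for p,x in zip(Q,[(389,217),(230,222),(241,476),(392,470),(374,168),(241,172),(294,306),(299,426),(332,424)])],(.569,.302,-.2))
print(q,np.degrees(q[2]),T(q,(.009,0,.044)),e.tolist())
C=tcp(cas((q[0],q[1],.0015),q[2]));print(C[1]);show([C])
E
```

```text
[ 0.5688  0.3042 -0.1908] -10.929494657124868 (np.float64(0.5776285006903767), np.float64(0.3024479275000657), 0.044) [[0.6, -0.1], [-0.5, 0.1], [0.4, -0.1], [-0.3, 0.3], [0.0, -0.7], [0.1, -0.5], [-0.5, -0.5], [-0.7, 1.1], [1.1, 1.4]]
[0.5776 0.3024 0.0225]
1 [[188, 6, -1]] [[-0.03, 0.0, 0.0]]
```

```bash
python3 -m pendant '{"fingers":[0.3,0.3,0.3,0.3,0.3,0.3,0.3,0.3],"translation":[[38,5,-1],[76,5,-1],[110,5,-1],[135,5,-1],[155,5,-1],[170,5,-1],[181,5,-1],[188,5,-1]],"dr":[[-0.03,0,0],[-0.03,0,0],[-0.03,0,0],[-0.03,0,0],[-0.03,0,0],[-0.03,0,0],[-0.03,0,0],[-0.03,0,0]]}'
python3 -m pendant '{"fingers":[0.3,1,1,1,1,1,1,1],"translation":[[0,0,0],[0,0,0],[0,0,0],[0,0,0],[0,0,0],[0,0,0],[0,0,0],[0,0,0]],"dr":[[0,0,0],[0,0,0],[0,0,0],[0,0,0],[0,0,0],[0,0,0],[0,0,0],[0,0,0]]}'
python3 -m pendant '{"fingers":[1,1,1,1,1,1,1,1],"translation":[[-20,0,0],[-50,0,0],[-80,0,0],[-110,0,0],[-140,0,0],[-165,0,0],[-170,0,0],[-170,0,0]],"dr":[[0,0,0],[0,0,0],[0,0,0],[0,0,0],[0,0,0],[0,0,0],[0,0,0],[0,0,0]]}'
python3 - <<'E'
from plan import *
v=(-.5,-2,0,0)
show([bayh(1,v,dx=.02,dz=.1,tilt=18)])
E
```

```text
t: 47.0
ee_pos: [0.5771, 0.3019, 0.0214]
tool_rot: [[-0.002, 0.193, 0.981], [-0.004, 0.981, -0.193], [-1.0, -0.004, -0.001]]
wrist_force: [0.6, 0.5, -0.3]
grip_width: 0.0298
t: 47.67
ee_pos: [0.578, 0.3031, 0.0236]
tool_rot: [[0.001, 0.192, 0.981], [-0.002, 0.981, -0.192], [-1.0, -0.002, 0.001]]
wrist_force: [-2.4, -0.6, 5.9]
grip_width: 0.0127
t: 48.33
ee_pos: [0.5787, 0.304, 0.1945]
tool_rot: [[0.003, 0.192, 0.981], [-0.001, 0.981, -0.192], [-1.0, -0.001, 0.003]]
wrist_force: [0.3, -0.6, -2.1]
grip_width: 0.013
1 [[22, -187, 82]] [[-0.17, -0.31, 0.03]]
```

```bash
python3 -m pendant '{"fingers":[1,1,1,1,1,1,1,1],"translation":[[0,-27,12],[0,-54,24],[0,-81,36],[0,-108,47],[4,-135,59],[10,-162,71],[18,-187,82],[22,-187,82]],"dr":[[-0.02,-0.04,0],[-0.05,-0.09,0.01],[-0.08,-0.14,0.01],[-0.11,-0.19,0.02],[-0.13,-0.24,0.02],[-0.15,-0.28,0.03],[-0.17,-0.31,0.03],[-0.17,-0.31,0.03]]}'
python3 -m pendant '{"fingers":[1,1,1,1,1,1,1,1],"translation":[[0,0,0],[0,0,0],[0,0,0],[0,0,0],[0,0,0],[0,0,0],[0,0,0],[0,0,0]],"dr":[[0,0,0],[0,0,0],[0,0,0],[0,0,0],[0,0,0],[0,0,0],[0,0,0],[0,0,0]]}'
python3 - <<'E'
from look import *
look("w12")
v=(-.5,-2,0,0)
b=lambda **k:bayh(1,v,**k)
show([b(dx=.02,dz=.04,tilt=18)],[b(dx=.018,dz=.004,tilt=18)],[b(dx=.006,dz=.003,tilt=18)],[b(dx=-.000,dz=.002,tilt=18)])
E
```

```text
t: 49.0
ee_pos: [0.6189, 0.0998, 0.1671]
tool_rot: [[0.3, 0.023, 0.954], [-0.009, 1.0, -0.021], [-0.954, -0.002, 0.3]]
wrist_force: [-0.4, -0.5, -2.8]
grip_width: 0.0128
t: 49.67
ee_pos: [0.6223, 0.1044, 0.1714]
tool_rot: [[0.306, 0.02, 0.952], [-0.006, 1.0, -0.02], [-0.952, 0.0, 0.306]]
wrist_force: [-0.8, 0.9, -2.6]
grip_width: 0.0125
wrist px 58 254 wh [21. 43.] a 85 at.044 [ 0.7409 -0.1942]
wrist px 318 265 wh [100.  29.] a 90 at.044 [0.7647 0.0995]
wrist px 228 152 wh [62. 24.] a 81 at.044 [0.6191 0.0229]
wrist px 140 150 wh [64. 33.] a 68 at.044 [ 0.615  -0.0542]
1 [[56, 1, -17]] [[0.0, 0.0, 0.0]]
1 [[33, 0, -13]] [[0.0, 0.0, 0.0]]
1 [[-2, 0, -12]] [[0.0, 0.0, 0.0]]
1 [[-1, 0, -6]] [[0.0, 0.0, 0.0]]
```

```bash
python3 -m pendant '{"fingers":[1,1,1,1,1,1,1,1],"translation":[[12,1,-3],[24,1,-7],[36,1,-11],[48,1,-15],[56,1,-17],[56,1,-17],[56,1,-17],[56,1,-17]],"dr":[[0,0,0],[0,0,0],[0,0,0],[0,0,0],[0,0,0],[0,0,0],[0,0,0],[0,0,0]]}'
python3 -m pendant '{"fingers":[1,1,1,1,1,1,1,1],"translation":[[7,0,-2],[14,0,-5],[21,0,-8],[28,0,-11],[32,0,-12],[32,0,-12],[32,0,-12],[32,0,-12]],"dr":[[0,0,0],[0,0,0],[0,0,0],[0,0,0],[0,0,0],[0,0,0],[0,0,0],[0,0,0]]}'
python3 -m pendant '{"fingers":[1,1,1,1,1,1,1,1],"translation":[[0,0,-3],[-1,0,-6],[-2,0,-9],[-2,0,-12],[-2,0,-12],[-2,0,-12],[-2,0,-12],[-2,0,-12]],"dr":[[0,0,0],[0,0,0],[0,0,0],[0,0,0],[0,0,0],[0,0,0],[0,0,0],[0,0,0]]}'
python3 -m pendant '{"fingers":[1,1,1,1,1,1,1,1],"translation":[[0,0,-1],[0,0,-3],[-1,0,-4],[-1,0,-6],[-1,0,-6],[-1,0,-6],[-1,0,-6],[-1,0,-6]],"dr":[[0,0,0],[0,0,0],[0,0,0],[0,0,0],[0,0,0],[0,0,0],[0,0,0],[0,0,0]]}'

```

```text
t: 50.38
ee_pos: [0.6238, 0.1051, 0.1134]
tool_rot: [[0.307, 0.021, 0.952], [-0.006, 1.0, -0.02], [-0.952, 0.0, 0.307]]
wrist_force: [-0.5, 0.3, -1.7]
grip_width: 0.0125
t: 51.05
ee_pos: [0.6217, 0.1051, 0.0787]
tool_rot: [[0.306, 0.021, 0.952], [-0.006, 1.0, -0.02], [-0.952, 0.0, 0.306]]
wrist_force: [0.9, -1.6, -2.2]
grip_width: 0.0127
t: 51.72
ee_pos: [0.6097, 0.1054, 0.077]
tool_rot: [[0.306, 0.021, 0.952], [-0.006, 1.0, -0.02], [-0.952, 0.0, 0.306]]
wrist_force: [-0.2, 0.2, -2.3]
grip_width: 0.0126
t: 52.38
ee_pos: [0.6034, 0.1055, 0.0759]
tool_rot: [[0.305, 0.021, 0.952], [-0.006, 1.0, -0.02], [-0.952, 0.0, 0.306]]
wrist_force: [0.5, 0.8, -1.8]
grip_width: 0.0125
```

```bash
python3 -m pendant '{"fingers":[1,1,1,1,1,1,1,1],"translation":[[0,0,-1],[0,0,-2],[0,0,-2],[0,0,-2],[0,0,-2],[0,0,-2],[0,0,-2],[0,0,-2]],"dr":[[0,0,0],[0,0,0],[0,0,0],[0,0,0],[0,0,0],[0,0,0],[0,0,0],[0,0,0]]}'
python3 - <<'E'
from plan import *
v=(-.5,-2,0,0)
b=lambda **k:bayh(1,v,**k)
print(b(dx=-.002,dz=.002,tilt=18)[1])
E
```

```text
t: 53.05
ee_pos: [0.6029, 0.1055, 0.0761]
tool_rot: [[0.308, 0.021, 0.951], [-0.006, 1.0, -0.02], [-0.951, 0.001, 0.308]]
wrist_force: [5.1, -2.1, 0.5]
grip_width: 0.0125
[0.601  0.1055 0.075 ]
```

```bash
python3 - <<'E'
from plan import *
v=(-2.4,-2,0,0)
b=lambda **k:bayh(1,v,**k)
show([b(dx=-.001,dz=.002,tilt=18)]+[b(dx=-.001,dz=.001,tilt=a) for a in (15,12,9,6,3,1,0)])
print(b(dx=-.001)[1])
E
```

```text
8 [[1, 0, 1], [5, 0, 1], [9, 0, 2], [13, 0, 3], [17, 0, 4], [21, 0, 4], [23, 0, 4], [25, 0, 4]] [[0.0, 0.0, 0.0], [0.0, 0.05, 0.0], [0.0, 0.1, 0.0], [0.0, 0.16, 0.0], [0.0, 0.21, 0.0], [0.0, 0.26, 0.0], [0.0, 0.3, 0.0], [0.0, 0.31, 0.0]]
[0.6144 0.1052 0.053 ]
```

```bash
python3 -m pendant '{"fingers":[1,1,1,1,1,1,1,1],"translation":[[0,0,2],[5,0,3],[9,0,3],[13,0,4],[17,0,5],[20,0,5],[23,0,5],[24,0,5]],"dr":[[0,0,0],[0,0.05,0],[0,0.1,0],[0,0.16,0],[0,0.21,0],[0,0.26,0],[0,0.3,0],[0,0.31,0]]}'
python3 -m pendant '{"fingers":[1,1,1,1,1,1,1,1],"translation":[[0,0,0],[0,0,0],[0,0,0],[0,0,0],[0,0,0],[0,0,0],[0,0,0],[0,0,0]],"dr":[[0,0,0],[0,0,0],[0,0,0],[0,0,0],[0,0,0],[0,0,0],[0,0,0],[0,0,0]]}'
```

```text
t: 53.72
ee_pos: [0.6126, 0.1054, 0.0536]
tool_rot: [[-0.005, 0.021, 1.0], [0.001, 1.0, -0.021], [-1.0, 0.0, -0.005]]
wrist_force: [-2.9, -0.3, 14.2]
grip_width: 0.0128
t: 54.38
ee_pos: [0.6129, 0.1053, 0.0537]
tool_rot: [[-0.001, 0.021, 1.0], [0.0, 1.0, -0.021], [-1.0, 0.0, -0.001]]
wrist_force: [-0.8, -0.1, -1.9]
grip_width: 0.0123
```

```bash
python3 -m pendant '{"fingers":[0.4,0.2,0.2,0.2,0.2,0.2,0.2,0.2],"translation":[[1,0,0],[1,0,0],[1,0,0],[-10,0,0],[-25,0,0],[-45,0,0],[-60,0,0],[-60,0,0]],"dr":[[0,0,0],[0,0,0],[0,0,0],[0,0,0],[0,0,0],[0,0,0],[0,0,0],[0,0,0]]}'
python3 -m pendant '{"fingers":[1,1,1,1,1,1,1,1],"translation":[[0,0,16],[0,0,16],[0,0,16],[0,0,16],[0,0,16],[0,0,16],[0,0,16],[0,0,16]],"dr":[[0,0,0],[0,0,0],[0,0,0],[0,0,0],[0,0,0],[0,0,0],[0,0,0],[0,0,0]]}'
python3 -m pendant '{"fingers":[1,1,1,1,1,1,1,1],"translation":[[10,0,0],[20,0,0],[30,0,0],[34,0,0],[36,0,0],[38,0,0],[40,0,0],[40,0,0]],"dr":[[0,0,0],[0,0,0],[0,0,0],[0,0,0],[0,0,0],[0,0,0],[0,0,0],[0,0,0]]}'
python3 -m pendant '{"fingers":[1,1,1,1,1,1,1,1],"translation":[[-40,0,0],[-80,0,0],[-120,0,-10],[-160,-20,-25],[-200,-40,-40],[-230,-60,-50],[-230,-75,-50],[-230,-75,-50]],"dr":[[0,0,0],[0,0,0],[0,0,0],[0,0,0],[0,0,0],[0,0,0],[0,0,0],[0,0,0]]}'
python3 -m pendant '{"fingers":[1,1,1,1,1,1,1,1],"translation":[[0,0,0],[0,0,0],[0,0,0],[0,0,0],[0,0,0],[0,0,0],[0,0,0],[0,0,0]],"dr":[[0,0,0],[0,0,0],[0,0,0],[0,0,0],[0,0,0],[0,0,0],[0,0,0],[0,0,0]]}'
python3 - <<'E'
from look import *
m=look("w13")
im=cv2.imread("pics/w13.png")
# overlay predicted seated outlines (top face z=.048, rib z=.074, tongue)
for k in(-1,0,1):
    for z,(a,b_,h) in((.048,(-.041,.059,.03)),(.074,(-.014,.032,.007))):
        P=[proj(m,T(U,(x,.074*k+y,z))) for x,y in((a,-h),(b_,-h),(b_,h),(a,h))]
        print(k,z,np.round(P).tolist())
cv2.imwrite("pics/w13c.png",crop(im,190,70,470,280,2.8))
E
```

```text
t: 55.05
ee_pos: [0.6163, 0.1055, 0.1182]
tool_rot: [[0.007, 0.021, 1.0], [0.001, 1.0, -0.021], [-1.0, 0.001, 0.007]]
wrist_force: [0.6, -0.6, 0.1]
grip_width: 0.0343
t: 55.72
ee_pos: [0.6292, 0.105, 0.1138]
tool_rot: [[0.0, 0.021, 1.0], [0.0, 1.0, -0.021], [-1.0, 0.0, 0.0]]
wrist_force: [-0.5, -0.8, -0.7]
grip_width: -0.0001
t: 56.38
ee_pos: [0.6298, 0.1049, 0.0743]
tool_rot: [[0.001, 0.021, 1.0], [0.0, 1.0, -0.021], [-1.0, 0.0, 0.001]]
wrist_force: [-0.1, -0.4, -0.3]
grip_width: 0.0004
t: 57.05
ee_pos: [0.5792, 0.028, 0.3083]
tool_rot: [[0.008, 0.023, 1.0], [-0.002, 1.0, -0.023], [-1.0, -0.002, 0.008]]
wrist_force: [-0.5, 0.5, -0.8]
grip_width: 0.0004
t: 57.72
ee_pos: [0.5779, 0.0312, 0.3037]
tool_rot: [[0.0, 0.021, 1.0], [0.0, 1.0, -0.021], [-1.0, 0.0, 0.0]]
wrist_force: [-0.3, 0.2, 0.6]
grip_width: -0.0
wrist px 174 278 wh [15. 34.] a 85 at.044 [ 0.7463 -0.1965]
-1 0.048 [[242.0, 156.0], [248.0, 225.0], [289.0, 225.0], [287.0, 156.0]]
-1 0.074 [[257.0, 180.0], [259.0, 213.0], [269.0, 213.0], [268.0, 180.0]]
0 0.048 [[297.0, 156.0], [299.0, 225.0], [340.0, 225.0], [342.0, 156.0]]
0 0.074 [[314.0, 180.0], [314.0, 213.0], [325.0, 213.0], [325.0, 180.0]]
1 0.048 [[352.0, 156.0], [350.0, 225.0], [391.0, 225.0], [397.0, 156.0]]
1 0.074 [[372.0, 180.0], [370.0, 214.0], [380.0, 214.0], [382.0, 180.0]]
```

View pics/w13c.png

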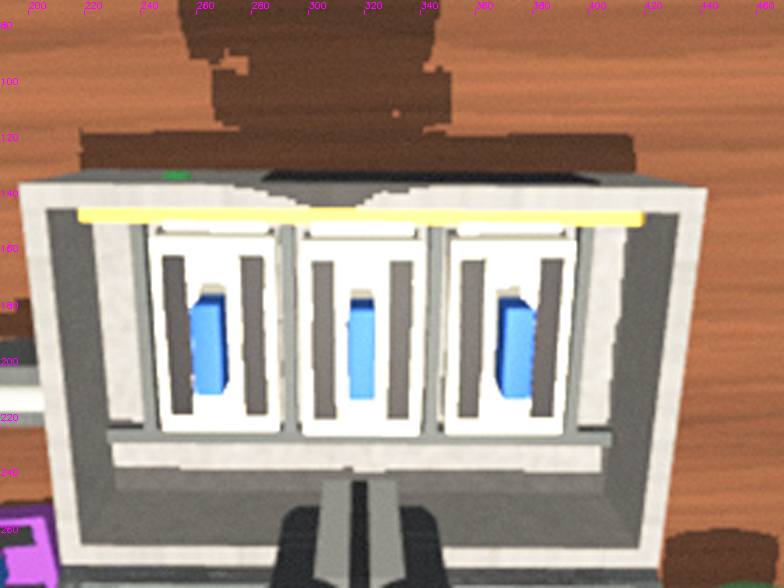

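```bash
cat > lev.py <<'E'
from plan import *
def lev(phi,off=.012,dz=0):
    a=.45-phi; H=T(U,(.030-.105*np.cos(a),-.205,.075+.105*np.sin(a)))
    th=np.degrees(.3-.7*(.75-phi)); R=Ro.from_euler('z',U[2]).as_matrix()@Ro.from_euler('y',-th,degrees=True).as_matrix()
    Rt=np.column_stack([-R[:,2],R[:,1],R[:,0]]); return Rt,np.array(H)+Rt[:,0]*off+np.array([0,0,dz])
E
python3 - <<'E'
from lev import *
print(lev(.75)[1])
g=lev(.75);h=(g[0],g[1]-g[0][:,0]*.11)
show([h],[g])
E
```

```text
[ 0.5306 -0.1719  0.0325]
1 [[166, -204, -76]] [[0.0, -0.3, 0.0]]
1 [[110, 0, 0]] [[0.0, 0.0, 0.0]]
```

```bash
python3 -m pendant '{"fingers":[1,0.1,0.1,0.1,0.1,0.1,0.1,0.1],"translation":[[0,-35,-12],[0,-70,-25],[10,-105,-38],[30,-140,-50],[60,-170,-62],[95,-190,-70],[130,-204,-76],[166,-204,-76]],"dr":[[0,0,0],[0,-0.05,0],[0,-0.1,0],[0,-0.15,0],[0,-0.2,0],[0,-0.25,0],[0,-0.3,0],[0,-0.3,0]]}'
python3 -m pendant '{"fingers":[0.1,0.1,0.1,0.1,0.1,0.1,0.1,0.1],"translation":[[0,0,0],[0,0,0],[0,0,0],[0,0,0],[0,0,0],[0,0,0],[0,0,0],[0,0,0]],"dr":[[0,0,0],[0,0,0],[0,0,0],[0,0,0],[0,0,0],[0,0,0],[0,0,0],[0,0,0]]}'
python3 - <<'E'
from lev import *
from look import *
def red(n):
    m=camera_model(n);im=get_image(n);hsv=cv2.cvtColor(im,cv2.COLOR_RGB2HSV)
    k=cv2.inRange(hsv,(0,180,80),(6,255,255))|cv2.inRange(hsv,(174,180,80),(180,255,255))
    for c in cv2.findContours(k,0,2)[0]:
        if cv2.contourArea(c)>40: r=cv2.minAreaRect(c);print(n,np.round(r[0]),np.round(r[1]),round(r[2]),"exp",proj(m,H).round())
a=-.3;H=T(U,(.030-.105*np.cos(a),-.205,.075+.105*np.sin(a)))
H=np.array(H)
for n in("wrist","scene","side"):red(n)
g=lev(.75);show([g])
E
```

```text
t: 58.43
ee_pos: [0.495, -0.1738, 0.137]
tool_rot: [[0.298, 0.025, 0.954], [-0.009, 1.0, -0.023], [-0.955, -0.002, 0.298]]
wrist_force: [1.8, 0.6, -0.6]
grip_width: 0.0388
t: 59.1
ee_pos: [0.4982, -0.1713, 0.1386]
tool_rot: [[0.297, 0.02, 0.955], [-0.006, 1.0, -0.019], [-0.955, -0.0, 0.297]]
wrist_force: [0.0, 0.1, -0.0]
grip_width: 0.0385
wrist [318. 200.] [59. 19.] 90 exp [320. 202.]
scene [504. 276.] [16. 17.] 90 exp [281. 198.]
scene [455. 210.] [28.  8.] 16 exp [281. 198.]
scene [282. 197.] [ 6. 12.] 54 exp [281. 198.]
side [351. 222.] [ 5. 12.] 45 exp [352. 222.]
side [214. 197.] [15.  7.] 31 exp [352. 222.]
1 [[111, 0, 0]] [[0.0, 0.0, 0.0]]
```

Handle found exactly where expected in all three views. Descend, grip, and check.

```bash
python3 -m pendant '{"fingers":[0.1,0.1,0.1,0.1,0.1,0.1,0.1,0.1],"translation":[[25,0,0],[50,0,0],[70,0,0],[85,0,0],[97,0,0],[106,0,0],[109,0,0],[109,0,0]],"dr":[[0,0,0],[0,0,0],[0,0,0],[0,0,0],[0,0,0],[0,0,0],[0,0,0],[0,0,0]]}'
python3 -m pendant '{"fingers":[1,1,1,1,1,1,1,1],"translation":[[0,0,0],[0,0,0],[0,0,0],[0,0,0],[0,0,0],[0,0,0],[0,0,0],[0,0,0]],"dr":[[0,0,0],[0,0,0],[0,0,0],[0,0,0],[0,0,0],[0,0,0],[0,0,0],[0,0,0]]}'
python3 - <<'E'
from lev import *
o=get_obs();s=(o["tool_rot"],o["ee_pos"]);print(lev(.75)[1])
show([lev(p) for p in(.70,.65,.6,.55,.5,.45,.4,.35)],[lev(p) for p in(.3,.25,.2,.15,.1,.07,.04,.04)])
E
```

```text
t: 59.92
ee_pos: [0.5298, -0.1718, 0.0331]
tool_rot: [[0.295, 0.021, 0.955], [-0.005, 1.0, -0.02], [-0.955, 0.001, 0.295]]
wrist_force: [-0.2, -0.1, -0.2]
grip_width: 0.0382
t: 60.58
ee_pos: [0.5301, -0.1714, 0.0346]
tool_rot: [[0.297, 0.021, 0.955], [-0.005, 1.0, -0.021], [-0.955, 0.001, 0.297]]
wrist_force: [0.1, 5.3, 4.7]
grip_width: 0.0147
[ 0.5306 -0.1719  0.0325]
8 [[-3, 0, 0], [-8, 0, 0], [-14, 0, 0], [-19, 0, 0], [-24, 0, 1], [-29, 0, 2], [-34, 0, 3], [-39, 0, 5]] [[0.0, 0.04, 0.0], [0.0, 0.07, 0.0], [0.0, 0.11, 0.0], [0.0, 0.14, 0.0], [0.0, 0.18, 0.0], [0.0, 0.21, 0.0], [0.0, 0.25, 0.0], [0.0, 0.28, 0.0]]
8 [[-5, 0, 0], [-11, 0, 1], [-16, 0, 2], [-21, 0, 3], [-26, 0, 4], [-29, 0, 5], [-32, 0, 6], [-32, 0, 6]] [[0.0, 0.04, 0.0], [0.0, 0.07, 0.0], [0.0, 0.11, 0.0], [0.0, 0.14, 0.0], [0.0, 0.18, 0.0], [0.0, 0.2, 0.0], [0.0, 0.22, 0.0], [0.0, 0.22, 0.0]]
```

```bash
python3 -m pendant '{"fingers":[1,1,1,1,1,1,1,1],"translation":[[-3,0,0],[-8,0,0],[-14,0,0],[-19,0,0],[-24,0,1],[-29,0,2],[-34,0,3],[-39,0,5]],"dr":[[0,0.04,0],[0,0.07,0],[0,0.11,0],[0,0.14,0],[0,0.18,0],[0,0.21,0],[0,0.25,0],[0,0.28,0]]}'
python3 -m pendant '{"fingers":[1,1,1,1,1,1,1,1],"translation":[[-5,0,0],[-11,0,1],[-16,0,2],[-21,0,3],[-26,0,4],[-29,0,5],[-32,0,6],[-32,0,6]],"dr":[[0,0.04,0],[0,0.07,0],[0,0.11,0],[0,0.14,0],[0,0.18,0],[0,0.2,0],[0,0.22,0],[0,0.22,0]]}'
python3 - <<'E'
from lev import *
print(lev(.04)[1]);show([lev(.0)])
E
```

```text
t: 61.25
ee_pos: [0.5235, -0.1712, 0.0726]
tool_rot: [[0.019, 0.022, 1.0], [0.001, 1.0, -0.022], [-1.0, 0.001, 0.019]]
wrist_force: [4.5, 3.4, -7.4]
grip_width: 0.0145
t: 61.92
ee_pos: [0.5222, -0.171, 0.0943]
tool_rot: [[-0.212, 0.021, 0.977], [0.008, 1.0, -0.019], [-0.977, 0.004, -0.212]]
wrist_force: [-2.0, -7.7, -71.4]
grip_width: 0.014
[ 0.5287 -0.1718  0.1051]
1 [[-16, -1, 5]] [[0.0, 0.01, 0.0]]
```

```bash
python3 -m pendant '{"fingers":[1,1,1,1,1,1,1,1],"translation":[[3,0,0],[6,0,0],[8,0,0],[8,0,0],[8,0,0],[8,0,0],[8,0,0],[8,0,0]],"dr":[[0,0,0],[0,0,0],[0,0,0],[0,0,0],[0,0,0],[0,0,0],[0,0,0],[0,0,0]]}'
python3 - <<'E'
from look import *
np.set_printoptions(precision=3,suppress=True)
for n in("wrist","scene","side"):
    m=camera_model(n);im=get_image(n);cv2.imwrite(f"pics/z_{n}.png",im[:,:,::-1]);hsv=cv2.cvtColor(im,cv2.COLOR_RGB2HSV)
    k=cv2.inRange(hsv,(0,180,80),(6,255,255))|cv2.inRange(hsv,(174,180,80),(180,255,255))
    for c in cv2.findContours(k,0,2)[0]:
        if cv2.contourArea(c)>20: r=cv2.minAreaRect(c);print(n,np.round(r[0]),np.round(r[1]),round(r[2]))
    for phi in(0,.1,.2,.3):
        a=.45-phi;print(phi,proj(m,T(U,(.030-.105*np.cos(a),-.205,.075+.105*np.sin(a)))).round())
E
```

```text
t: 62.58
ee_pos: [0.5223, -0.1711, 0.0938]
tool_rot: [[-0.206, 0.022, 0.978], [0.007, 1.0, -0.021], [-0.978, 0.002, -0.206]]
wrist_force: [-6.0, -2.2, -24.3]
grip_width: 0.0141
wrist [318. 264.] [94. 33.] 90
0 [320. 298.]
0.1 [319. 281.]
0.2 [319. 268.]
0.3 [319. 258.]
scene [504. 276.] [16. 17.] 90
scene [455. 210.] [28.  8.] 16
scene [278. 190.] [6. 6.] 37
0 [278. 184.]
0.1 [279. 185.]
0.2 [280. 186.]
0.3 [281. 188.]
side [213. 196.] [17.  7.] 31
0 [354. 208.]
0.1 [353. 210.]
0.2 [352. 212.]
0.3 [352. 214.]
```

```bash
python3 -m pendant '{"fingers":[0.5,0.4,0.4,0.4,0.4,0.4,0.4,0.4],"translation":[[0,0,0],[0,0,0],[0,0,0],[0,0,-5],[0,0,-15],[0,0,-25],[0,0,-35],[0,0,-45]],"dr":[[0,0,0],[0,0,0],[0,0,0],[0,0,0],[0,0,0],[0,0,0],[0,0,0],[0,0,0]]}'
cat > st.py <<'E'
from look import *
o=get_obs();print(o["wrist_force"],o["ee_pos"])
for n in("scene","side","wrist"):
    m=camera_model(n);im=get_image(n);cv2.imwrite(f"pics/z_{n}.png",im[:,:,::-1]);hsv=cv2.cvtColor(im,cv2.COLOR_RGB2HSV)
    k=cv2.inRange(hsv,(0,180,80),(6,255,255))|cv2.inRange(hsv,(174,180,80),(180,255,255))
    e=[proj(m,T(U,(.030-.105*np.cos(.45-p),-.205,.075+.105*np.sin(.45-p)))).round().tolist() for p in(0,.1,.2,.3,.4,.75)]
    for c in cv2.findContours(k,0,2)[0]:
        r=cv2.minAreaRect(c)
        if cv2.contourArea(c)>15 and abs(r[0][0]-e[0][0])<60: print(n,np.round(r[0]),np.round(r[1]),round(r[2]),e)
E
python3 st.py
```

```text
t: 63.4
ee_pos: [0.4816, -0.1709, 0.1063]
tool_rot: [[-0.198, 0.021, 0.98], [0.004, 1.0, -0.021], [-0.98, 0.0, -0.198]]
wrist_force: [-0.1, -0.5, 0.2]
grip_width: 0.0257
[-0.0756 -0.5499  0.1606] [ 0.4816 -0.1709  0.1063]
scene [279. 186.] [ 6. 15.] 27 [[278.0, 184.0], [279.0, 185.0], [280.0, 186.0], [281.0, 188.0], [281.0, 190.0], [281.0, 198.0]]
wrist [319. 316.] [65. 28.] 90 [[320.0, 367.0], [320.0, 348.0], [320.0, 333.0], [320.0, 320.0], [320.0, 310.0], [320.0, 294.0]]
```

```bash
python3 -m pendant '{"fingers":[0.4,0.4,0.4,0.4,0.4,0.4,0.4,0.4],"translation":[[0,0,-10],[0,0,-25],[0,0,-45],[-20,0,-60],[-50,0,-60],[-80,0,-60],[-80,0,-60],[-80,0,-60]],"dr":[[0,0,0],[0,-0.05,0],[0,-0.1,0],[0,-0.15,0],[0,-0.2,0],[0,-0.2,0],[0,-0.2,0],[0,-0.2,0]]}'
python3 -m pendant '{"fingers":[1,1,1,1,1,1,1,1],"translation":[[0,0,0],[0,0,0],[0,0,0],[0,0,0],[0,0,0],[0,0,0],[0,0,0],[0,0,0]],"dr":[[0,0,0],[0,0,0],[0,0,0],[0,0,0],[0,0,0],[0,0,0],[0,0,0],[0,0,0]]}'
python3 st.py
python3 - <<'E'
from look import *
m=camera_model("side");a=cv2.imread("pics/side0.png").astype(int);b=cv2.imread("pics/z_side.png").astype(int)
# compare unit/lid region with the start picture (lid shut)
d=np.abs(a-b).sum(2)
P=np.array([proj(m,T(U,(x,y,.1))) for x,y in((-.07,-.145),(.11,-.145),(.11,.145),(-.07,.145))]).astype(int)
k=np.zeros(d.shape,np.uint8);cv2.fillPoly(k,[P],1);print("lid area mean diff side",d[k>0].mean())
P=np.array([proj(m,T(U,(.11+.187*np.sin(l)*0-.187*np.cos(l),y,.092+.187*np.sin(l)))) for l,y in((.6,-.14),(1.9,-.14),(1.9,.14),(.6,.14))]).astype(int)
k2=np.zeros(d.shape,np.uint8);cv2.fillPoly(k2,[P],1);print("raised lid zone diff",d[(k2>0)&(k==0)].mean())
S=camera_model("scene")
E
```

```text
t: 64.22
ee_pos: [0.4412, -0.1711, 0.1979]
tool_rot: [[0.005, 0.021, 1.0], [-0.002, 1.0, -0.021], [-1.0, -0.002, 0.005]]
wrist_force: [-0.3, 0.1, -0.7]
grip_width: 0.0255
t: 64.88
ee_pos: [0.4399, -0.1701, 0.1958]
tool_rot: [[0.0, 0.021, 1.0], [0.0, 1.0, -0.021], [-1.0, 0.0, 0.0]]
wrist_force: [0.5, 0.1, -0.6]
grip_width: 0.0001
[ 0.4552  0.0604 -0.6493] [ 0.4399 -0.1701  0.1958]
scene [280. 186.] [ 6. 15.] 34 [[278.0, 184.0], [279.0, 185.0], [280.0, 186.0], [281.0, 188.0], [281.0, 190.0], [281.0, 198.0]]
side [351. 212.] [ 4. 11.] 63 [[354.0, 208.0], [353.0, 210.0], [352.0, 212.0], [352.0, 214.0], [351.0, 216.0], [352.0, 222.0]]
lid area mean diff side 223.60893648449039
raised lid zone diff 64.93717948717949
```

```bash
cat > lid.py <<'E'
from look import *
def score(n,f):
    m=camera_model(n);g=cv2.GaussianBlur(cv2.imread(f,0),(3,3),0).astype(float);gx=cv2.Sobel(g,6,1,0);gy=cv2.Sobel(g,6,0,1);out=[]
    for l in np.arange(0,2.0,.05):
        e=lambda y,r=.187:np.array(T(U,(.11-r*np.cos(l),y,.097+r*np.sin(l))))
        s=[]
        for A,B in((e(-.142),e(.142)),(e(-.142,.0),e(-.142)),(e(.142,0),e(.142))):
            a,b=proj(m,A),proj(m,B);t=(b-a)/np.linalg.norm(b-a);nn=np.array([-t[1],t[0]])
            v=[]
            for k in np.linspace(.05,.95,60):
                p=a+k*(b-a);v.append(max(abs(gx[int(round(q[1])),int(round(q[0]))]*nn[0]+gy[int(round(q[1])),int(round(q[0]))]*nn[1]) for q in(p-nn,p,p+nn)))
            s.append(np.median(v))
        out.append((round(l,2),np.round(s).astype(int).tolist()))
    return out
E
python3 - <<'E'
from lid import *
for n,fs in(("scene",("sc3","z_scene")),("side",("sd3","z_side"))):
    r=[score(n,f"pics/{f}.png") for f in fs]
    print(n)
    for a,b in zip(*r): print(a[0],a[1],b[1])
E
```

```text
scene
0.0 [56, 204, 189] [21, 29, 142]
0.05 [27, 205, 151] [109, 60, 149]
0.1 [25, 203, 120] [161, 67, 142]
0.15 [19, 171, 96] [162, 68, 136]
0.2 [17, 125, 74] [104, 81, 127]
0.25 [13, 101, 73] [49, 103, 111]
0.3 [11, 99, 84] [49, 103, 64]
0.35 [18, 99, 84] [51, 128, 57]
0.4 [21, 96, 78] [52, 139, 56]
0.45 [21, 96, 78] [49, 130, 61]
0.5 [16, 86, 72] [46, 126, 62]
0.55 [22, 53, 80] [46, 66, 62]
0.6 [20, 40, 63] [45, 51, 60]
0.65 [14, 22, 63] [49, 57, 58]
0.7 [12, 25, 82] [52, 56, 64]
0.75 [12, 31, 103] [52, 64, 66]
0.8 [12, 32, 116] [51, 70, 84]
0.85 [11, 42, 140] [51, 64, 107]
0.9 [13, 46, 152] [112, 70, 138]
0.95 [18, 44, 145] [162, 69, 155]
1.0 [26, 57, 142] [162, 74, 154]
1.05 [27, 50, 141] [32, 69, 128]
1.1 [174, 43, 141] [51, 59, 109]
1.15 [196, 27, 142] [56, 52, 92]
1.2 [178, 31, 133] [62, 52, 78]
1.25 [91, 13, 153] [4, 44, 107]
1.3 [199, 13, 155] [29, 35, 131]
1.35 [297, 10, 153] [48, 12, 129]
1.4 [231, 11, 148] [34, 12, 132]
1.45 [66, 12, 151] [19, 12, 132]
1.5 [49, 13, 143] [18, 13, 126]
1.55 [28, 12, 133] [12, 11, 122]
1.6 [29, 9, 126] [10, 10, 113]
1.65 [30, 12, 118] [12, 
[... 747 characters left out ...]
69] [27, 98, 2]
0.85 [154, 185, 52] [4, 90, 4]
0.9 [180, 158, 37] [4, 164, 3]
0.95 [122, 132, 38] [3, 162, 3]
1.0 [34, 92, 36] [4, 107, 1]
1.05 [34, 65, 40] [8, 69, 1]
1.1 [76, 49, 32] [13, 50, 2]
1.15 [38, 42, 30] [5, 28, 2]
1.2 [20, 33, 28] [7, 21, 2]
1.25 [22, 32, 31] [6, 14, 2]
1.3 [22, 40, 44] [10, 16, 2]
1.35 [19, 54, 48] [18, 17, 2]
1.4 [19, 71, 54] [18, 20, 2]
1.45 [22, 76, 52] [32, 18, 3]
1.5 [29, 78, 55] [47, 14, 3]
1.55 [26, 93, 50] [49, 33, 3]
1.6 [15, 105, 37] [28, 69, 3]
1.65 [14, 104, 35] [20, 68, 3]
1.7 [41, 118, 39] [16, 90, 3]
1.75 [96, 135, 41] [18, 85, 3]
1.8 [94, 130, 58] [33, 39, 3]
1.85 [56, 111, 61] [38, 11, 4]
1.9 [58, 94, 61] [63, 10, 4]
1.95 [71, 69, 63] [66, 5, 4]
```

```bash
python3 -m pendant '{"fingers":[1,1,1,1,1,1,1,1],"translation":[[-40,0,0],[-80,0,0],[-110,30,0],[-110,70,0],[-110,110,0],[-110,150,0],[-110,190,0],[-110,225,0]],"dr":[[0,0,0],[0,0,0],[0,0,0],[0,0,0],[0,0,0],[0,0,0],[0,0,0],[0,0,0]]}'
python3 -m pendant '{"fingers":[1,1,1,1,1,1,1,1],"translation":[[0,40,0],[0,80,0],[0,120,0],[0,160,0],[0,180,0],[0,180,0],[0,180,0],[0,180,0]],"dr":[[0,0,0],[0,0,0],[0,0,0],[0,0,0],[0,0,0],[0,0,0],[0,0,0],[0,0,0]]}'
python3 st.py
python3 - <<'E'
from lid import *
for n,fs in(("scene",("scene0","z_scene")),("side",("side0","z_side"))):
    r=[score(n,f"pics/{f}.png") for f in fs]
    print(n)
    for a,b in zip(*r):
        if a[0]<1.3: print(a[0],a[1],b[1])
E
```

```text
t: 65.7
ee_pos: [0.4441, 0.057, 0.3064]
tool_rot: [[0.001, 0.021, 1.0], [0.001, 1.0, -0.021], [-1.0, 0.001, 0.001]]
wrist_force: [0.4, 0.0, 0.2]
grip_width: 0.0001
t: 66.37
ee_pos: [0.4481, 0.234, 0.3059]
tool_rot: [[0.0, 0.021, 1.0], [-0.001, 1.0, -0.021], [-1.0, -0.001, 0.0]]
wrist_force: [0.0, 0.1, 0.0]
grip_width: -0.0001
[0.0325 0.1106 0.0135] [0.4481 0.234  0.3059]
scene [280. 186.] [ 6. 15.] 34 [[278.0, 184.0], [279.0, 185.0], [280.0, 186.0], [281.0, 188.0], [281.0, 190.0], [281.0, 198.0]]
side [352. 212.] [ 4. 11.] 63 [[354.0, 208.0], [353.0, 210.0], [352.0, 212.0], [352.0, 214.0], [351.0, 216.0], [352.0, 222.0]]
wrist [ 12. 237.] [38. 11.] 58 [[-8.0, 254.0], [-1.0, 248.0], [6.0, 242.0], [13.0, 237.0], [21.0, 233.0], [45.0, 226.0]]
scene
0.0 [78, 58, 44] [21, 27, 142]
0.05 [76, 84, 45] [108, 59, 147]
0.1 [45, 117, 50] [160, 66, 142]
0.15 [22, 119, 55] [161, 68, 140]
0.2 [15, 119, 58] [102, 79, 125]
0.25 [31, 118, 63] [49, 103, 113]
0.3 [69, 122, 80] [49, 103, 60]
0.35 [71, 113, 83] [51, 127, 54]
0.4 [115, 87, 106] [51, 138, 56]
0.45 [109, 64, 114] [48, 130, 59]
0.5 [106, 44, 
[... 620 characters left out ...]
 63, 65]
0.2 [87, 137, 38] [48, 55, 36]
0.25 [15, 137, 24] [47, 57, 24]
0.3 [12, 123, 11] [43, 56, 22]
0.35 [12, 104, 11] [35, 53, 52]
0.4 [12, 94, 10] [29, 53, 79]
0.45 [19, 71, 13] [34, 46, 127]
0.5 [20, 38, 14] [41, 39, 154]
0.55 [25, 27, 16] [43, 40, 170]
0.6 [23, 17, 26] [107, 121, 172]
0.65 [26, 10, 46] [200, 194, 159]
0.7 [9, 9, 61] [95, 189, 141]
0.75 [48, 46, 78] [7, 131, 113]
0.8 [55, 84, 38] [3, 95, 62]
0.85 [69, 160, 26] [13, 88, 48]
0.9 [110, 163, 32] [150, 159, 37]
0.95 [98, 93, 34] [188, 157, 37]
1.0 [44, 52, 29] [55, 103, 39]
1.05 [40, 49, 34] [44, 67, 44]
1.1 [64, 40, 27] [88, 47, 33]
1.15 [55, 36, 32] [47, 28, 32]
1.2 [30, 24, 27] [25, 22, 18]
1.25 [27, 19, 30] [25, 16, 20]
```

```bash
python3 -m pendant '{"fingers":[1,1,1,1,1,1,1,1],"translation":[[0,-25,17],[0,-50,34],[0,-75,50],[0,-100,68],[0,-125,84],[0,-150,100],[0,-175,117],[0,-205,138]],"dr":[[0,0,0],[0,0,0],[0,0,0],[0,0,0],[0,0,0],[0,0,0],[0,0,0],[0,0,0]]}'
python3 -m pendant '{"fingers":[1,1,1,1,1,1,1,1],"translation":[[20,0,0],[40,0,0],[60,0,0],[75,0,0],[90,0,0],[100,0,0],[107,0,0],[112,0,0]],"dr":[[0,0,0],[0,0,0],[0,0,0],[0,0,0],[0,0,0],[0,0,0],[0,0,0],[0,0,0]]}'
python3 -m pendant '{"fingers":[1,1,1,1,1,1,1,1],"translation":[[2,0,0],[4,0,0],[7,0,0],[10,0,0],[13,0,0],[16,0,0],[19,0,0],[22,0,0]],"dr":[[0,0,0],[0,0,0],[0,0,0],[0,0,0],[0,0,0],[0,0,0],[0,0,0],[0,0,0]]}'
```

```text
t: 67.18
ee_pos: [0.5817, 0.0248, 0.3063]
tool_rot: [[0.0, 0.022, 1.0], [0.001, 1.0, -0.022], [-1.0, 0.001, 0.0]]
wrist_force: [0.6, -0.0, -0.3]
grip_width: 0.0
t: 67.85
ee_pos: [0.5818, 0.0262, 0.1936]
tool_rot: [[0.0, 0.022, 1.0], [0.0, 1.0, -0.022], [-1.0, 0.0, 0.0]]
wrist_force: [0.3, 0.8, 0.5]
grip_width: -0.0
t: 68.52
ee_pos: [0.5821, 0.027, 0.1718]
tool_rot: [[0.001, 0.021, 1.0], [0.0, 1.0, -0.021], [-1.0, 0.0, 0.001]]
wrist_force: [0.4, 0.2, -0.1]
grip_width: -0.0002
```

```bash
python3 st.py; python3 -m pendant '{"fingers":[1,1,1,1,1,1,1,1],"translation":[[3,0,0],[6,0,0],[9,0,0],[12,0,0],[15,0,0],[18,0,0],[20,0,0],[20,0,0]],"dr":[[0,0,0],[0,0,0],[0,0,0],[0,0,0],[0,0,0],[0,0,0],[0,0,0],[0,0,0]]}'; python3 st.py
```

```text
[ 0.3942  0.2283 -0.1096] [0.5821 0.027  0.1718]
scene [280. 186.] [ 6. 15.] 34 [[278.0, 184.0], [279.0, 185.0], [280.0, 186.0], [281.0, 188.0], [281.0, 190.0], [281.0, 198.0]]
side [352. 211.] [ 5. 11.] 67 [[354.0, 208.0], [353.0, 210.0], [352.0, 212.0], [352.0, 214.0], [351.0, 216.0], [352.0, 222.0]]
wrist [ 39. 139.] [86. 33.] 53 [[15.0, 160.0], [27.0, 152.0], [39.0, 145.0], [51.0, 141.0], [62.0, 138.0], [97.0, 140.0]]
t: 69.33
ee_pos: [0.5817, 0.0269, 0.1515]
tool_rot: [[-0.0, 0.021, 1.0], [0.0, 1.0, -0.021], [-1.0, 0.0, -0.0]]
wrist_force: [-0.5, -0.3, 0.0]
grip_width: 0.0002
[-0.4527 -0.3368  0.003 ] [0.5817 0.0269 0.1515]
scene [279. 185.] [ 6. 16.] 34 [[278.0, 184.0], [279.0, 185.0], [280.0, 186.0], [281.0, 188.0], [281.0, 190.0], [281.0, 198.0]]
side [352. 210.] [ 5. 10.] 63 [[354.0, 208.0], [353.0, 210.0], [352.0, 212.0], [352.0, 214.0], [351.0, 216.0], [352.0, 222.0]]
wrist [ 17. 151.] [76. 34.] 86 [[-18.0, 165.0], [-3.0, 155.0], [12.0, 148.0], [26.0, 143.0], [39.0, 140.0], [80.0, 141.0]]
```

```bash
python3 -m pendant '{"fingers":[1,1,1,1,1,1,1,1],"translation":[[4,0,0],[8,0,0],[12,0,0],[16,0,0],[20,0,0],[24,0,0],[27,0,0],[30,0,0]],"dr":[[0,0,0],[0,0,0],[0,0,0],[0,0,0],[0,0,0],[0,0,0],[0,0,0],[0,0,0]]}'; python3 st.py;python3 -m pendant '{"fingers":[1,1,1,1,1,1,1,1],"translation":[[3,0,0],[6,0,0],[9,0,0],[12,0,0],[14,0,0],[16,0,0],[16,0,0],[16,0,0]],"dr":[[0,0,0],[0,0,0],[0,0,0],[0,0,0],[0,0,0],[0,0,0],[0,0,0],[0,0,0]]}'; python3 st.py
```

```text
t: 70.15
ee_pos: [0.582, 0.0269, 0.1216]
tool_rot: [[0.0, 0.021, 1.0], [0.0, 1.0, -0.021], [-1.0, 0.0, 0.0]]
wrist_force: [0.4, 0.5, -0.3]
grip_width: -0.0001
[ 0.4294  0.5377 -0.2614] [0.582  0.0269 0.1216]
scene [278. 183.] [ 6. 16.] 32 [[278.0, 184.0], [279.0, 185.0], [280.0, 186.0], [281.0, 188.0], [281.0, 190.0], [281.0, 198.0]]
side [353. 207.] [5. 9.] 72 [[354.0, 208.0], [353.0, 210.0], [352.0, 212.0], [352.0, 214.0], [351.0, 216.0], [352.0, 222.0]]
t: 70.97
ee_pos: [0.5821, 0.0269, 0.106]
tool_rot: [[0.0, 0.021, 1.0], [0.0, 1.0, -0.021], [-1.0, 0.0, 0.0]]
wrist_force: [0.4, 0.5, 0.6]
grip_width: -0.0001
[0.4439 0.4948 0.61  ] [0.5821 0.0269 0.106 ]
scene [278. 183.] [ 6. 16.] 30 [[278.0, 184.0], [279.0, 185.0], [280.0, 186.0], [281.0, 188.0], [281.0, 190.0], [281.0, 198.0]]
side [353. 207.] [5. 9.] 76 [[354.0, 208.0], [353.0, 210.0], [352.0, 212.0], [352.0, 214.0], [351.0, 216.0], [352.0, 222.0]]
```

```bash
python3 -m pendant '{"fingers":[1,1,1,1,1,1,1,1],"translation":[[1,0,0],[2,0,0],[3,0,0],[4,0,0],[5,0,0],[6,0,0],[7,0,0],[8,0,0]],"dr":[[0,0,0],[0,0,0],[0,0,0],[0,0,0],[0,0,0],[0,0,0],[0,0,0],[0,0,0]]}';python3 -m pendant '{"fingers":[1,1,1,1,1,1,1,1],"translation":[[-10,0,0],[-40,0,0],[-80,0,0],[-120,0,0],[-160,0,0],[-200,30,-20],[-220,60,-40],[-220,90,-60]],"dr":[[0,0,0],[0,0,0],[0,0,0],[0,0,0],[0,0,0],[0,0,0],[0,0,0],[0,0,0]]}'
python3 -m pendant '{"fingers":[1,1,1,1,1,1,1,1],"translation":[[0,30,-20],[0,60,-40],[0,90,-60],[0,110,-70],[0,110,-70],[0,110,-70],[0,110,-70],[0,110,-70]],"dr":[[0,0,0],[0,0,0],[0,0,0],[0,0,0],[0,0,0],[0,0,0],[0,0,0],[0,0,0]]}'
python3 st.py
python3 - <<'E'
from lid import *
for f in("scene0","side0"):
    im=cv2.imread(f"pics/{f}.png");hsv=cv2.cvtColor(im,cv2.COLOR_BGR2HSV);k=cv2.inRange(hsv,(0,180,80),(6,255,255))|cv2.inRange(hsv,(174,180,80),(180,255,255))
    for c in cv2.findContours(k,0,2)[0]:
        if cv2.contourArea(c)>15:r=cv2.minAreaRect(c);print(f,np.round(r[0]),np.round(r[1]),round(r[2]))
for n,fs in(("scene",("scene0","z_scene")),("side",("side0","z_side"))):
    r=[score(n,f"pics/{f}.png") for f in fs]
    print(n)
    for a,b in zip(*r):
        if a[0]<.75: print(a[0],a[1],b[1])
for n in("scene","side"):
    m=camera_model(n);a=cv2.imread(f"pics/{n}0.png").astype(int);b=cv2.imread(f"pics/z_{n}.png").astype(int);d=np.abs(a-b).sum(2)
    P=np.array([proj(m,T(U,(x,y,.097))) for x,y in((-.07,-.14),(.11,-.14),(.11,.14),(-.07,.14))]).astype(int)
    k=np.zeros(d.shape,np.uint8);cv2.fillPoly(k,[P],1);print(n,np.median(d[k>0]),d[k>0].mean())
# tray: brown pixels
m=camera_model("side");im=cv2.imread("pics/z_side.png");hsv=cv2.cvtColor(im,cv2.COLOR_BGR2HSV)
P=np.array([proj(m,T(TR,(x,y,.02))) for x,y in((-.115,-.07),(.115,-.07),(.115,.07),(-.115,.07))]).astype(int)
k=np.zeros(im.shape[:2],np.uint8);cv2.fillPoly(k,[P],255);br=cv2.inRange(hsv,(5,90,120),(16,220,255))&k
for c in cv2.findContours(cv2.morphologyEx(br,cv2.MORPH_CLOSE,np.ones((9,9))),0,2)[0]:
    if cv2.contourArea(c)>80: r=cv2.minAreaRect(c);print("brown",np.round(r[0]),np.round(r[1]),atz(m,r[0],.023))
E
```

```text
t: 71.78
ee_pos: [0.5821, 0.0269, 0.098]
tool_rot: [[0.0, 0.021, 1.0], [0.0, 1.0, -0.021], [-1.0, 0.0, 0.0]]
wrist_force: [-0.9, -0.1, 7.8]
grip_width: -0.0002
t: 72.45
ee_pos: [0.5286, 0.1146, 0.3233]
tool_rot: [[0.01, 0.024, 1.0], [0.001, 1.0, -0.024], [-1.0, 0.001, 0.01]]
wrist_force: [0.6, 2.0, 0.0]
grip_width: 0.0002
t: 73.12
ee_pos: [0.459, 0.2252, 0.3178]
tool_rot: [[0.001, 0.022, 1.0], [-0.0, 1.0, -0.022], [-1.0, -0.0, 0.001]]
wrist_force: [0.4, -0.8, -0.7]
grip_width: 0.0
[ 0.3681 -0.8005 -0.7057] [0.459  0.2252 0.3178]
scene [278. 183.] [ 6. 16.] 31 [[278.0, 184.0], [279.0, 185.0], [280.0, 186.0], [281.0, 188.0], [281.0, 190.0], [281.0, 198.0]]
side [353. 207.] [5. 9.] 72 [[354.0, 208.0], [353.0, 210.0], [352.0, 212.0], [352.0, 214.0], [351.0, 216.0], [352.0, 222.0]]
wrist [  9. 241.] [35. 12.] 45 [[5.0, 242.0], [11.0, 236.0], [18.0, 231.0], [25.0, 226.0], [32.0, 223.0], [56.0, 217.0]]
scene0 [504. 276.] [16. 17.] 90
scene0 [455. 210.] [28.  8.] 16
scene0 [278. 183.] [ 6. 16.] 31
side0 [353. 207.] [5. 9.] 72
side0 [212. 196.] [20.  7.] 31
side0 [243.  80.] [7. 8.] 90
scene

[... 417 characters left out ...]
104, 19, 66] [8, 17, 64]
0.7 [97, 27, 61] [9, 27, 57]
side
0.0 [76, 90, 154] [131, 92, 158]
0.05 [160, 114, 103] [166, 126, 122]
0.1 [206, 134, 83] [178, 138, 82]
0.15 [206, 136, 57] [176, 140, 59]
0.2 [87, 137, 38] [77, 146, 42]
0.25 [15, 137, 24] [37, 145, 24]
0.3 [12, 123, 11] [35, 148, 13]
0.35 [12, 104, 11] [23, 137, 11]
0.4 [12, 94, 10] [20, 112, 13]
0.45 [19, 71, 13] [22, 71, 13]
0.5 [20, 38, 14] [30, 61, 14]
0.55 [25, 27, 16] [33, 48, 20]
0.6 [23, 17, 26] [34, 32, 52]
0.65 [26, 10, 46] [19, 9, 66]
0.7 [9, 9, 61] [7, 7, 88]
scene 9.0 37.153176675369885
side 8.0 41.79726651480638
brown [372. 277.] [35. 17.] [ 0.4203 -0.3651  0.023 ]
brown [391. 255.] [34. 16.] [ 0.5324 -0.3525  0.023 ]
```

```bash
python3 -c "
from cell import order
print(order.close_job())"
```

```text
the job is handed in; nothing more can be done
None
```

I changed the filters and handed the job in at about 73 s. It reported no verdict. I pressed the lever down and laid the two spent cassettes (bays 1 and 3) rib up in the tray. I then hooked and turned down the three fresh ones in bays 1, 2 and 3, and shut the lid.

**Last checks**
- **Fresh cassettes:** the overhead picture taken before shutting showed all three tongues under the lip and the tails in front of the stop. I pressed on each rib with the finger tips at 74 mm, which matches a flat, seated cassette. Bays 2 and 3 pressed back with 4 and 13 N. Bay 1 gave no measurable force, so its height rests on the picture.
- **Lid and lever:** the lever handle is at the same pixels as at the start in both fixed cameras, and the lid edges match the shut picture.
- **Spent cassettes:** the side camera puts both in the tray.
- **Arm:** it ended clear of everything, with the wrist force at about zero.

**What went wrong or was not checked**
- **Shutting the lid:** pulling the lever jammed with about 0.25 rad left, and the wrist force reached 71 N (under the 120 N limit). I think the gripper's linkage blocked the lid, but I could not confirm it or tell whether the gripper's body passed its 40 N limit. After I let go, the lid stayed about 0.65 rad open. It shut fully when I followed it down with the closed fingers, pressing with no more than about 8 N.
- **After shutting:** I did not look at the cassettes again through the closed lid, as my picture views were used up. I also made no final measurement of the cork, notebook, screwdriver, glasses and bottle. I felt no contact with any of them.

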